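# Count a batch of food samples in the shielded counter

### The job

Count this batch: draw the counter's carriage fully out, stand all the sample pots upright on it, push it fully home into the tunnel, then pull the sprung shutter gauge out until its pointer lines up with the brass index and hold it there for three seconds. Then let the gauge go all the way back in, and after that draw the carriage fully out again and move all the pots, upright, into the steel checked tray. Do not shift the brass index, and leave the mouse, bottle and calculator alone.

Things in the scene. Friction and masses are not known exactly. Their poses are not given: they have to be found in the camera images.
- station: the counter, fixed: grey base 150 x 330 x 12 mm; over its own y = 5 to 155 mm a black tunnel 156 mm wide, 112 mm high, open at both ends (inside 132 mm wide, roof underside at 92 mm); on it a black round detector head, 90 mm diameter at x = 30, y = 80 mm, 190 mm high. Origin at bench height; y is the way the carriage goes in and the gauge pulls out, z up.
- carriage (a joint): travel of the carriage, m: 0 = fully out (clear of the tunnel, towards the station's -y), 0.185 = fully home in the tunnel. Stays where it is left.
- carriage_floor (a point): centre of the carriage's tray floor: square aluminium tray, inside 116 x 116 mm, rim 13 mm above the floor; axes as the station's. Takes four pots, two by two at 62 mm pitch. In the tunnel a pot on it has 8 mm of headroom.
- carriage_handle (a point): top of the carriage's handle, an upright black post 18 mm in diameter and 62 mm long standing on a flat bar, 145 mm from the tray's centre on the -y side. Grip it from above.
- gauge (a joint): how far the sprung shutter gauge is pulled out, m: 0 = home, at most 0.065. A spring draws it home with 4 N (home) to 10 N (50 mm).
- gauge_handle (a point): top of the gauge's handle, an upright black post 18 mm in diameter, free for its upper 38 mm, on the steel rod that comes out of the tunnel's far (+y) end, 85 mm from the tunnel when home. Pull along the station's +y. Below it is an aluminium shelf with a scale, its top 30 mm above the bench.
- gauge_pointer (a point): tip of the dark pointer bar on the gauge rod, which points to the station's -x over the scale. Moves with the gauge.
- gauge_index (a point): the pointer-side end of the brass index plate on the scale; when the gauge is pulled to the mark the pointer tip coincides with this point.
- index (a joint): setting of the brass index, m: the gauge travel at which pointer and index line up (25 to 45 mm). Held by friction; not to be moved.
- checked: the checked tray, fixed on the bench beside the station: low steel tray 84 x 250 mm outside, long side along its own y, rim 14 mm above the bench, wall and floor about 4 mm. Origin under its centre.
- checked_in (a point): centre of the checked tray's inner floor (inside 76 x 242 mm), axes as the tray's.
- pot1: a sample pot: aluminium, 48 mm in diameter, 34 mm high, closed by a fixed lid with a black upright knob 22 mm in diameter in the middle; 64 mm high over all, 0.12 kg. Origin in the centre of its underside, z up the knob. Two to four such pots are present; they start standing on the bench.
- pot2: a sample pot: aluminium, 48 mm in diameter, 34 mm high, closed by a fixed lid with a black upright knob 22 mm in diameter in the middle; 64 mm high over all, 0.12 kg. Origin in the centre of its underside, z up the knob. Two to four such pots are present; they start standing on the bench.
- pot3: a sample pot: aluminium, 48 mm in diameter, 34 mm high, closed by a fixed lid with a black upright knob 22 mm in diameter in the middle; 64 mm high over all, 0.12 kg. Origin in the centre of its underside, z up the knob. Two to four such pots are present; they start standing on the bench.
- pot4: a sample pot: aluminium, 48 mm in diameter, 34 mm high, closed by a fixed lid with a black upright knob 22 mm in diameter in the middle; 64 mm high over all, 0.12 kg. Origin in the centre of its underside, z up the knob. Two to four such pots are present; they start standing on the bench.
- mouse: bystander: white computer mouse, 104 x 60 x 24 mm, origin under its centre
- wash_bottle: bystander: upright white bottle, 56 mm in diameter, 140 mm high, origin under its centre
- calculator: bystander: flat grey calculator, 130 x 75 x 14 mm, origin under its centre
Things that resemble listed ones, but are neither listed nor needed, are in the scene too. What is shaped like the pot1 but green is not meant. Leave any red look-alike of the pot3 alone.

How it is judged:
On the way, in this order (a step that is already met when the one before it is completed fails the run):
1. the carriage is fully out (within 8 mm) (value of joint carriage below 0.008 m), for 0.2 s.
2. every pot stands upright on the carriage (x of pot1 in the frame of carriage_floor between -0.045 and 0.045 m and y of pot1 in the frame of carriage_floor between -0.045 and 0.045 m and z of pot1 in the frame of carriage_floor between -0.006 and 0.006 m and angle between each of pot1, pot2, pot3, pot4's own z axis and vertical below 0.15 rad and x of pot2 in the frame of carriage_floor between -0.045 and 0.045 m and y of pot2 in the frame of carriage_floor between -0.045 and 0.045 m and z of pot2 in the frame of carriage_floor between -0.006 and 0.006 m and x of pot3 in the frame of carriage_floor between -0.045 and 0.045 m and y of pot3 in the frame of carriage_floor between -0.045 and 0.045 m and z of pot3 in the frame of carriage_floor between -0.006 and 0.006 m and x of pot4 in the frame of carriage_floor between -0.045 and 0.045 m and y of pot4 in the frame of carriage_floor between -0.045 and 0.045 m and z of pot4 in the frame of carriage_floor between -0.006 and 0.006 m), for 0.3 s.
3. the carriage is home in the tunnel (within 6 mm) with every pot upright on it (all of step 2 and value of joint carriage above 0.179 m), for 0.3 s.
4. with the carriage home, the gauge pointer is held within 4 mm of the brass index for 2 s (value of joint carriage above 0.179 m and distance between gauge_pointer and gauge_index below 0.004 m), for 2 s.
5. the gauge is back home (within 4 mm) while the carriage is still home (value of joint carriage above 0.179 m and value of joint gauge below 0.004 m), for 0.2 s.
6. the carriage is fully out again (within 8 mm) (value of joint carriage below 0.008 m and value of joint gauge below 0.004 m), for 0.2 s.
At the end, for the whole second after the job is handed in: every pot stands upright (within 0.15 rad) and still on the floor of the checked tray; the carriage is fully out (within 8 mm) and the gauge home (within 4 mm) (all of step 6 and x of pot1 in the frame of checked_in between -0.03 and 0.03 m and y of pot1 in the frame of checked_in between -0.11 and 0.11 m and z of pot1 in the frame of checked_in between -0.006 and 0.006 m and angle between each of pot1, pot2, pot3, pot4's own z axis and vertical below 0.15 rad and linear speed of each of pot1, pot2, pot3, pot4 below 0.02 m/s and x of pot2 in the frame of checked_in between -0.03 and 0.03 m and y of pot2 in the frame of checked_in between -0.11 and 0.11 m and z of pot2 in the frame of checked_in between -0.006 and 0.006 m and x of pot3 in the frame of checked_in between -0.03 and 0.03 m and y of pot3 in the frame of checked_in between -0.11 and 0.11 m and z of pot3 in the frame of checked_in between -0.006 and 0.006 m and x of pot4 in the frame of checked_in between -0.03 and 0.03 m and y of pot4 in the frame of checked_in between -0.11 and 0.11 m and z of pot4 in the frame of checked_in between -0.006 and 0.006 m); the robot touches nothing.
It fails at once if the brass index is shifted by more than 5 mm (distance of gauge_index from where it was at the start of the episode above 0.005 m).
It fails at once if the computer mouse is moved by more than 30 mm (distance of mouse from where it was at the start of the episode above 0.03 m).
It fails at once if the white bottle is moved by more than 30 mm (distance of wash_bottle from where it was at the start of the episode above 0.03 m).
It fails at once if the calculator is moved by more than 30 mm (distance of calculator from where it was at the start of the episode above 0.03 m).
Of pot1, pot2, pot3, pot4 only 2 to 4 are there at a start; the rules pass over those that are not, and their reading is None.
At some moment in a run one of pot1, pot2, pot3, pot4 may be knocked a few centimetres aside while the robot is not near it.
It also fails if it takes over 210 s, if anything falls off the work surface, if the arm or the gripper's body presses on something with over 40 N, if the wrist force passes 120 N, or if a joint passes its speed limit or range.

### The arm

A 6-joint arm with a two-finger parallel gripper is mounted at the origin on the work surface. World frame = base frame: x ahead of the robot, y to its left, z up, the work surface at z = 0. Lengths are in m, angles in rad, forces in N, time in s.
With the tool pointing down it reaches from about 0.275 to 0.725 m from the base axis. Payload 15.9 kg.
Tool frame: the origin (TCP) lies on the centre line of the jaws, within the pads' length; the fingertips stand 22 mm ahead of it and the grasp point (between the pads) lies 3 mm ahead of it (env.tips_ahead is the distance from the TCP to the fingertips, in m); z points along the fingers, y is the line along which they close (so a half turn about z gives the same grasp; the last joint's range is limited). The gripper opens to 85 mm and grips with 20 to 120 N. Pads are 22 mm wide; open, the fingers measure 114 mm over their backs; the gripper's body (76 mm by 85 mm) begins 54 mm behind the grasp point. The pads swing forward as they close: fully open they stand 13 mm farther back than shut.
Start: joints at [1.131, 0.213, -0.034, 1.323, 0, 1.571], TCP at [0.213, 0.452, 0.224] pointing down, gripper open.
Joint ranges: [-2.98, 2.98], [-0.74, 1.72], [-1.14, 1.35], [-2.1, 2.04], [-1.57, 1.44], [-3.14, 3.14]. Speed limits (rad/s): [1.89, 1.89, 2.39, 2.57, 3.14, 3.14].

### API

Orientations are given as [roll, pitch, yaw] about the fixed x, y, z axes, in that order (R = Rz(yaw) Ry(pitch) Rx(roll)).
In Python, from rig import env gives the robot as it stands.
- The arm moves only by the shell command python3 -m creep 'ROWS' [OPENING] [FORCE]. ROWS is JSON, a list of rows, each a list of 2 entries, a list of its own where there are three numbers: the shift along the tool's x, y, z as a fraction of full scale, then the turn, a rotation vector about the tool's x, y, z as a fraction of full scale. A call has 1 to 20 rows; each row shifts and turns the commanded pose from where the row before left it, along the tool's axes as they then stand; what a row does not reach is not made up. Full scale, the value 1, is 0.02 m for a shift and 0.12 rad for a turn. A row lasts 1/12 s, in which the tool goes at most 41.7 mm and 7.16 degrees, less where a joint would pass 70% of its speed; a pose out of reach is approached as far as the arm can. A call with a number of a shift or a turn outside -1 to 1 is refused whole. A call with a gripper value outside its range is refused whole. OPENING is the closure, from -1 (fully open) to 1 (shut), set as the call begins (- or left out, the last holds). The fingers move at their own pace and stop on an object; FORCE is the grip in N (left out, the last holds). Time passes only in rows, so rows that do not move let the fingers close. It gives the time, the measured TCP pose, the force, the opening and the grip force at its end, in the units of the state.
- env.state(): the state, without advancing time (a new reading comes with each control period).
- env.read_camera(name): name is "scene" or "side" or "wrist"; returns a dict with "img" (480x640x3 uint8, blue, green, red), "fx", "fy", "cx", "cy" (pixels), "rvec" (rotation vector, rad) and "tvec" (3), from world to camera coordinates, as OpenCV has them. Camera axes: x right, y down, z forward; pixel columns grow to the right and rows downward; lengths in m; the calibration is good to about 2 mm. A picture is of the moment at which its call begins. There is no depth.
- env.hand_in(): hands the job in; it is judged then, once.
The state is a dict: "time": time; "qpos": joint angles; "qvel": joint speeds; "joint_efforts": joint torques, N m; "ee_pos": TCP position; "ee_rot": TCP orientation; "force": force on the tool from outside, world axes, zero at the start; "moment": the same for the moment, N m; "finger_gap": opening from 0.0 (shut) to 1.0 (fully open); "finger_force": force on a finger pad.
Only numpy, scipy, OpenCV 4.12 (cv2) and the standard library are available. Lean on these libraries where they do the work, as an engineer would, in place of code of your own. Each camera call takes 0.05 s, during which the arm holds its last target. There are 200 camera calls.

## Working session

There is one attempt and no reset: what is moved stays moved. The work goes in short steps, Python scripts to look and compute and a shell command to move; the robot and the scene stay as the last step left them, time stands still between calls to the robot, and variables do not carry over. Pictures are saved under pics/ and viewed, at most 14 in all, crops included, and the job is handed in when it is done.

```bash
ls; mkdir -p pics; cat > h.py <<'E'
import numpy as np, cv2
from rig import env
def shot(n,f):
    c=env.read_camera(n); cv2.imwrite('pics/'+f,c['img'])
    import pickle; pickle.dump(c,open('pics/'+f+'.pkl','wb')); return c
def load(f):
    import pickle; return pickle.load(open('pics/'+f+'.pkl','rb'))
def ray(c,u,v,z):
    R=cv2.Rodrigues(np.array(c['rvec'],float))[0]; t=np.array(c['tvec'],float).ravel()
    o=-R.T@t; d=R.T@np.array([(u-c['cx'])/c['fx'],(v-c['cy'])/c['fy'],1])
    return o+d*(z-o[2])/d[2]
def proj(c,P):
    K=np.array([[c['fx'],0,c['cx']],[0,c['fy'],c['cy']],[0,0,1.]])
    return cv2.projectPoints(np.array(P,float).reshape(-1,3),np.array(c['rvec'],float),np.array(c['tvec'],float),K,None)[0].reshape(-1,2)
E
python3 - <<'E'
from h import *
for n in ('scene','side','wrist'):
    c=shot(n,n+'0.png'); R=cv2.Rodrigues(np.array(c['rvec'],float))[0]; print(n,-R.T@np.array(c['tvec']).ravel(),c['fx'])
print(env.state())
E
```

```text
pics
scene [1.12944102 0.84135283 0.79546394] 438.81782855251913
side [-0.11666435 -0.96042395  0.79812364] 582.0781582464742
wrist [0.13892451 0.48719594 0.37287452] 415.09054229203025
{'time': 0.15, 'qpos': array([ 1.13100838e+00,  2.13266247e-01, -3.48833810e-02,  1.32348729e+00,
       -1.40941278e-05,  1.57077413e+00]), 'qvel': array([ 9.96942441e-04,  6.67165670e-05,  1.45498314e-03,  6.45473781e-04,
       -5.78550700e-04,  1.40621822e-03]), 'joint_efforts': array([ 1.06045372e-03, -6.86406541e+01,  4.87250698e+01,  1.30399066e-02,
        1.47589776e-04,  2.60479830e-06]), 'ee_pos': array([0.21276922, 0.45218803, 0.22333082]), 'ee_rot': array([-3.14075206e+00,  1.40754622e-05,  2.70182692e+00]), 'force': array([-0.61886192, -0.42570559,  1.38321943]), 'moment': array([-0.01065326,  0.02322437,  0.01776693]), 'finger_force': 0.0, 'finger_gap': 0.9999361081679783}
```

View pics/scene0.png

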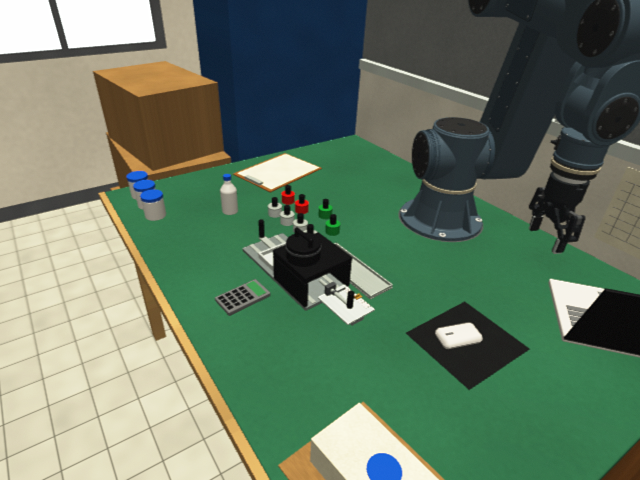

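View pics/side0.png

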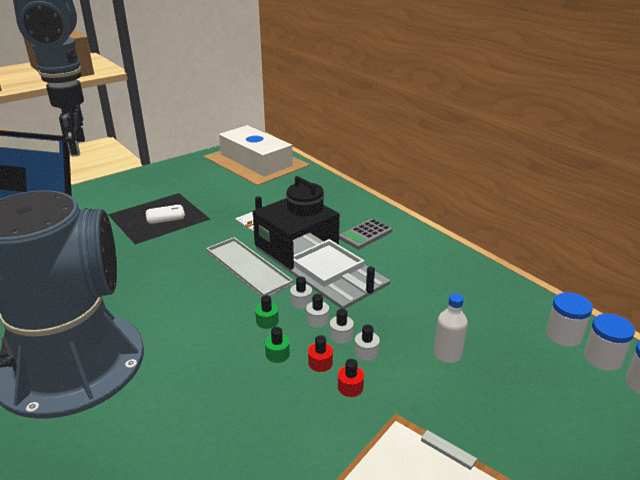

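The scene view shows the station at about (312,265), with the gauge on the right at (350,298) and the mouse at (458,335). The side view shows four aluminium pots with knob tops at about (301,280), (317,298), (342,313) and (367,329). The carriage handle is at (371,270), the checked tray at (250,265), and there are green and red decoys. I'll zoom in next.

```bash
python3 - <<'E'
from h import *
a=load('side0.png')['img'][180:380,200:400]; b=load('scene0.png')['img'][180:330,210:410]
cv2.imwrite('pics/zs.png',cv2.resize(a,None,fx=3,fy=3,interpolation=cv2.INTER_CUBIC))
cv2.imwrite('pics/zc.png',cv2.resize(b,None,fx=4,fy=4,interpolation=cv2.INTER_CUBIC))
E
```

```text
(no output)
```

View pics/zs.png

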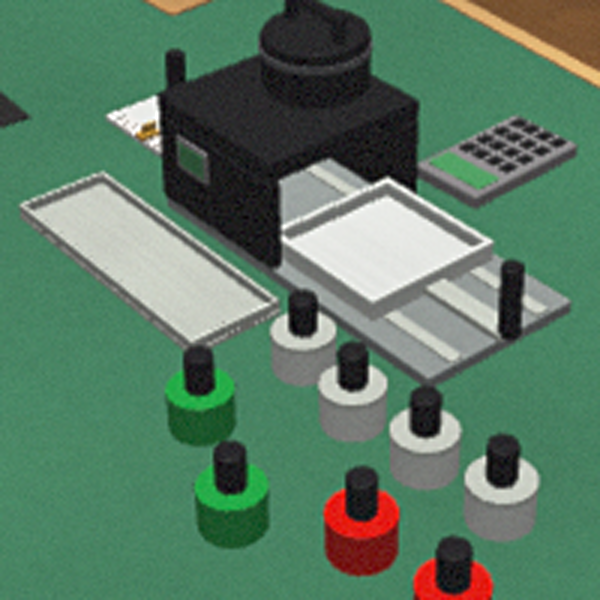

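View pics/zc.png

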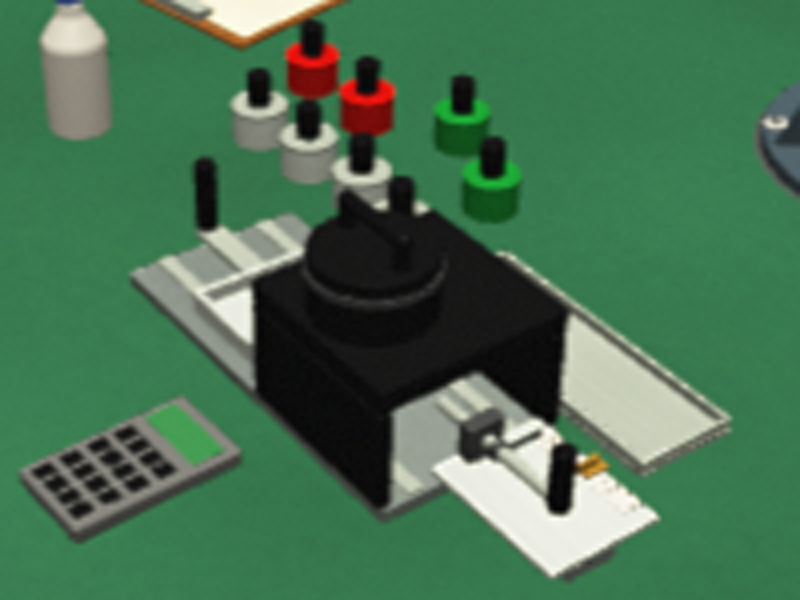

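The zooms show the carriage partly out, and the gauge pointer tip at about (538,433) in the scene zoom with the brass index at about (590,465). Next I'll triangulate these.

```bash
cat >> h.py <<'E'
def tri(obs):
    A=[];b=[]
    for c,u,v in obs:
        o=ray(c,u,v,10.); p=ray(c,u,v,0.); d=(p-o)/np.linalg.norm(p-o)
        M=np.eye(3)-np.outer(d,d); A.append(M); b.append(M@p)
    x=np.linalg.lstsq(np.vstack(A),np.hstack(b),rcond=None)[0]
    return x,np.linalg.norm(np.vstack(A)@x-np.hstack(b))
E
python3 - <<'E'
from h import *
np.set_printoptions(precision=4,suppress=True)
s=load('side0.png');c=load('scene0.png')
S=lambda u,v:(s,200+u/3-.33,180+v/3-.33); C=lambda u,v:(c,210+u/4-.37,180+v/4-.37)
for n,a,b in [('A',(304,297),(402,182)),('B',(354,350),(362,140)),('C',(427,394),(309,106)),('D',(504,442),(259,74)),('gh',(175,54),(564,448)),('ch',(512,265),(205,163))]:
    print(n,*tri([S(*a),C(*b)]))
def L(f,pts,z):
    for p in pts: print(p,ray(*f(*p),z))
print('base');L(S,[(569,303),(428,380)],.012)
print('tun');L(S,[(162,97),(275,170),(418,103)],.112)
L(C,[(253,285),(388,398),(567,314)],.112)
print('tray');L(S,[(22,207),(103,175),(279,303),(196,345)],.014);L(C,[(503,254),(730,422),(642,468)],.014)
print('carr');L(S,[(388,180),(493,241),(376,305),(280,238)],.035)
print('pt');L(C,[(538,433)],.04);L(C,[(580,468),(605,463)],.033)
print('green');L(S,[(200,352),(232,448)],.064);
print('red');L(S,[(363,473),(455,544)],.064);
E
```

```text
A [ 0.4756 -0.1151  0.0639] 0.0008416899181283902
B [ 0.4673 -0.1863  0.0629] 0.0009365946800811948
C [ 0.4765 -0.2549  0.0634] 0.0005778521504707067
D [ 0.4851 -0.3233  0.0637] 0.0009295847386032226
gh [0.5799 0.2234 0.0884] 0.0016830788317524163
ch [ 0.6058 -0.1934  0.0813] 0.0013796618427609389
base
(569, 303) [ 0.6752 -0.1842  0.012 ]
(428, 380) [ 0.5284 -0.1931  0.012 ]
tun
(162, 97) [0.5073 0.1271 0.112 ]
(275, 170) [ 0.5152 -0.0224  0.112 ]
(418, 103) [ 0.6668 -0.0066  0.112 ]
(253, 285) [0.6747 0.0031 0.112 ]
(388, 398) [0.6628 0.1496 0.112 ]
(567, 314) [0.5155 0.1386 0.112 ]
tray
(22, 207) [0.4021 0.1906 0.014 ]
(103, 175) [0.4823 0.1943 0.014 ]
(279, 303) [ 0.4953 -0.0522  0.014 ]
(196, 345) [ 0.4153 -0.0589  0.014 ]
(503, 254) [ 0.4218 -0.0513  0.014 ]
(730, 422) [0.4082 0.1969 0.014 ]
(642, 468) [0.4912 0.2016 0.014 ]
carr
(388, 180) [0.6521 0.0128 0.035 ]
(493, 241) [ 0.6617 -0.1094  0.035 ]
(376, 305) [ 0.5354 -0.1222  0.035 ]
(280, 238) [ 0.5301 -0.0047  0.035 ]
pt
(538, 433) [0.5489 0.1595 0.04  ]
(580, 468) [0.5413 0.1957 0.033 ]
(605, 463) [0.5243 0.2005 0.033 ]
green
(200, 352) [ 0.3793 -0.1249  0.064 ]
(232, 448) [ 0.3407 -0.2229  0.064 ]
red
(363, 473) [ 0.3934 -0.2926  0.064 ]
(455, 544) [ 0.3989 -0.3764  0.064 ]
```

```bash
cat >> h.py <<'E'
from scipy.spatial.transform import Rotation as Ro
YAW=.062; O=np.array([.595,-.0155])
ex=np.array([np.cos(YAW),np.sin(YAW)]); ey=np.array([-ex[1],ex[0]])
def st(p): d=np.array(p)[:2]-O; return np.array([d@ex,d@ey])
def w(x,y): return O+x*ex+y*ey
def to(x,y,z):
    s=env.state(); R=Ro.from_euler('xyz',s['ee_rot'])
    d=R.inv().apply(np.array([x,y,z])-s['ee_pos'])/.02
    r=(R.inv()*Ro.from_euler('xyz',[np.pi,0,YAW])).as_rotvec()/.12
    print('units shift',d.round(2),'turn',r.round(2),'pos',s['ee_pos'].round(4),'gap',round(s['finger_gap'],3),'F',s['force'].round(1),'t',round(s['time'],1))
E
python3 -m creep '[[[0,0,0],[0,0,1]],[[0,0,0],[0,0,1]],[[0,0,0],[0,0,1]],[[0,0,0],[0,0,1]],[[0,0,0],[0,0,1]],[[0,0,0],[0,0,1]],[[0,0,0],[0,0,1]],[[0,0,0],[0,0,1]],[[0,0,0],[0,0,1]],[[0,0,0],[0,0,1]],[[0,0,0],[0,0,1]],[[0,0,0],[0,0,1]],[[0,0,0],[0,0,1]],[[0,0,0],[0,0,1]],[[0,0,0],[0,0,1]],[[0,0,0],[0,0,1]],[[0,0,0],[0,0,1]],[[0,0,0],[0,0,1]],[[0,0,0],[0,0,1]],[[0,0,0],[0,0,1]]]'
python3 -m creep '[[[0,0,0],[0,0,1]],[[0,0,0],[0,0,1]],[[0,0,0],[0,0,0]]]'
python3 -c "
from h import *
print(env.tips_ahead); to(.57,-.15,.224); to(.6058,-.1934,.065)"
```

```text
time: 1.82
ee_pos: [0.3649, 0.3112, 0.224]
ee_rot: [-2.975, 0.065, 0.595]
force: [1.0, 0.4, -0.2]
finger_gap: 1.002
finger_force: 0.0
time: 2.07
ee_pos: [0.3935, 0.2552, 0.2238]
ee_rot: [-2.939, 0.108, 0.437]
force: [0.4, 0.5, 0.3]
finger_gap: 1.001
finger_force: 0.0
0.022
units shift [-0.58 21.65 -4.39] turn [-1.5   1.21  3.02] pos [0.3935 0.2552 0.2238] gap 1.001 F [0.4 0.5 0.3] t 2.1
units shift [ 0.98 25.89  2.73] turn [-1.5   1.21  3.02] pos [0.3935 0.2552 0.2238] gap 1.001 F [0.4 0.5 0.3] t 2.1
```

```bash
python3 -c "
from h import *
print(env.state()['qpos'].round(3))"
python3 -m creep '[[[0,0.5,0],[0,0,0]],[[0,0.5,0],[0,0,0]],[[0,0.5,0],[0,0,0]],[[0,0.5,0],[0,0,0]]]'
python3 -c "
from h import *
print(env.state()['qpos'].round(3));to(.6058,-.1934,.065)"
python3 -m creep '[[[0,0,0],[0,0,0.5]],[[0,0,0],[0,0,0.5]],[[0,0,0],[0,0,0]]]'
python3 -c "
from h import *
print(env.state()['qpos'].round(3));to(.6058,-.1934,.065)"
```

```text
[ 0.436  0.243 -0.019  1.417  0.203  3.141]
time: 2.4
ee_pos: [0.4076, 0.2233, 0.2161]
ee_rot: [-2.939, 0.106, 0.449]
force: [0.0, 1.0, -0.3]
finger_gap: 1.003
finger_force: 0.0
[ 0.367  0.25  -0.03   1.413  0.193  3.059]
units shift [ 0.68 24.11  2.73] turn [-1.5   1.19  3.12] pos [0.4076 0.2233 0.2161] gap 1.003 F [ 0.   1.  -0.3] t 2.4
time: 2.65
ee_pos: [0.4112, 0.2132, 0.2162]
ee_rot: [-2.943, 0.13, 0.342]
force: [0.6, 0.3, 1.0]
finger_gap: 0.996
finger_force: 0.0
[ 0.34   0.254 -0.027  1.42   0.199  3.139]
units shift [ 3.3  23.39  2.62] turn [-1.49  1.3   2.22] pos [0.4112 0.2132 0.2162] gap 0.996 F [0.6 0.3 1. ] t 2.6
```

Joint 6 hit its limit because the sign is yaw = q1 − q6 + π. I'll use the equivalent half-turn yaw, π + 0.062, instead.

```bash
sed -i 's/\[np.pi,0,YAW\]/[np.pi,0,np.pi+YAW]/' h.py
python3 -m creep '[[[0,0,0],[-0.75,0.65,-1]],[[0,0,0],[-0.75,0.65,-1]],[[0,0,0],[0,0,-1]],[[0,0,0],[0,0,-1]],[[0,0,0],[0,0,-1]],[[0,0,0],[0,0,-1]],[[0,0,0],[0,0,-1]],[[0,0,0],[0,0,-1]],[[0,0,0],[0,0,-1]],[[0,0,0],[0,0,-1]],[[0,0,0],[0,0,-1]],[[0,0,0],[0,0,-1]],[[0,0,0],[0,0,-1]],[[0,0,0],[0,0,-1]],[[0,0,0],[0,0,-1]],[[0,0,0],[0,0,-1]],[[0,0,0],[0,0,-1]],[[0,0,0],[0,0,-1]],[[0,0,0],[0,0,-1]],[[0,0,0],[0,0,-1]]]'
python3 -c "
from h import *
print(env.state()['qpos'].round(3));to(.57,-.1934,.224)"
```

```text
time: 4.32
ee_pos: [0.4108, 0.2144, 0.2164]
ee_rot: [3.091, -0.056, 2.673]
force: [0.4, -0.6, 0.3]
finger_gap: 0.996
finger_force: 0.0
[ 0.428  0.134 -0.15   1.282  0.075  0.899]
units shift [-16.27 -14.51  -2.03] turn [ 0.53 -0.35 -4.43] pos [0.4108 0.2144 0.2164] gap 0.996 F [ 0.4 -0.6  0.3] t 4.3
```

```bash

python3 -m creep '[[[0,0,0],[0.5,-0.35,-1]],[[0,0,0],[0,0,-1]],[[0,0,0],[0,0,-1]],[[0,0,0],[0,0,-1]],[[0,0,0],[0,0,-0.4]],[[0,0,0],[0,0,0]]]'
python3 -c "
from h import *
print(env.state()['qpos'].round(3));to(.57,-.1934,.224)"
```

```text
time: 4.82
ee_pos: [0.4108, 0.2144, 0.2164]
ee_rot: [3.135, -0.015, -3.1]
force: [0.7, 0.3, -0.5]
finger_gap: 1.001
finger_force: 0.0
[ 0.472  0.15  -0.13   1.302  0.013  0.431]
units shift [ -7.1  -20.7   -0.63] turn [ 0.06 -0.13 -0.17] pos [0.4108 0.2144 0.2164] gap 1.001 F [ 0.7  0.3 -0.5] t 4.8
```

```bash

python3 -m creep '[[[-0.35,-1,0],[0.06,-0.13,-0.17]],[[-0.35,-1,0],[0,0,0]],[[-0.35,-1,0],[0,0,0]],[[-0.35,-1,0],[0,0,0]],[[-0.35,-1,0],[0,0,0]],[[-0.35,-1,0],[0,0,0]],[[-0.35,-1,0],[0,0,0]],[[-0.35,-1,0],[0,0,0]],[[-0.35,-1,0],[0,0,0]],[[-0.35,-1,0],[0,0,0]],[[-0.35,-1,0],[0,0,0]],[[-0.35,-1,0],[0,0,0]],[[-0.35,-1,0],[0,0,0]],[[-0.35,-1,0],[0,0,0]],[[-0.35,-1,0],[0,0,0]],[[-0.35,-1,0],[0,0,0]],[[-0.35,-1,0],[0,0,0]],[[-0.35,-1,0],[0,0,0]],[[0,0,0],[0,0,0]]]'
python3 -c "
from h import *
shot('wrist','w1.png');to(.6058,-.1934,.065)"
```

```text
time: 6.4
ee_pos: [0.5579, -0.1409, 0.2156]
ee_rot: [-3.141, -0.0, -3.088]
force: [1.7, 0.2, 0.7]
finger_gap: 0.997
finger_force: 0.0
units shift [-2.27 -2.82  7.53] turn [-0.   -0.   -0.06] pos [ 0.5574 -0.1395  0.2157] gap 1.003 F [-0.2  0.3  0.2] t 6.5
```

View pics/w1.png

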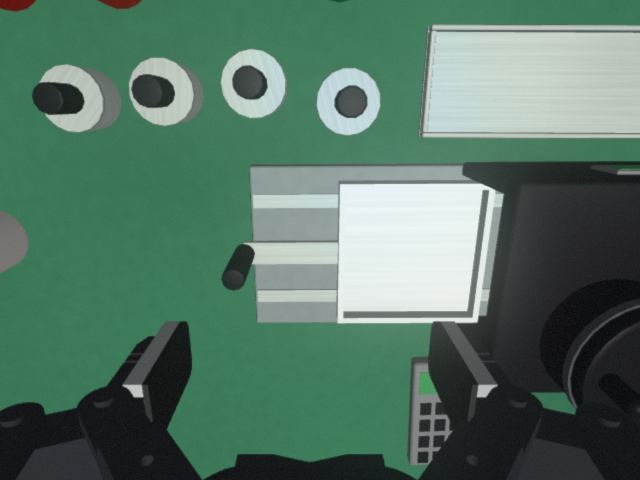

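The wrist view shows the carriage handle top at (233,280) and pot knob tops at (351,102), (249,83), (150,91) and (47,98). The checked tray corners are at (429,27) and (421,137), and the base corners at (251,166) and (258,322).

```bash
python3 -c "
from h import *
np.set_printoptions(precision=4,suppress=True)
c=load('w1.png')
for n,u,v,z in [('A',351,102,.064),('B',249,83,.064),('C',150,91,.064),('D',45,98,.064),('ch',233,281,.081),('base-x',251,166,.012),('base+x',258,322,.012),('car',338,183,.035),('car',338,322,.035),('tray',429,27,.014),('tray',421,137,.014)]:
    p=ray(c,u,v,z); print(n,p,st(p))
to(.6058,-.1934,.065)"
```

```text
A [ 0.4726 -0.1164  0.064 ] [-0.1285 -0.0931]
B [ 0.4642 -0.1865  0.064 ] [-0.1411 -0.1626]
C [ 0.4731 -0.2539  0.064 ] [-0.1365 -0.2304]
D [ 0.4816 -0.3261  0.064 ] [-0.1325 -0.303 ]
ch [ 0.6033 -0.1947  0.081 ] [-0.0028 -0.1794]
base-x [ 0.5276 -0.1915  0.012 ] [-0.0782 -0.1715]
base+x [ 0.6755 -0.1831  0.012 ] [ 0.0699 -0.1723]
car [ 0.5339 -0.1188  0.035 ] [-0.0674 -0.0993]
car [ 0.6585 -0.1092  0.035 ] [ 0.0576 -0.0975]
tray [ 0.4148 -0.0572  0.014 ] [-0.1824 -0.0305]
tray [ 0.4959 -0.052   0.014 ] [-0.1012 -0.0302]
units shift [-2.27 -2.82  7.53] turn [-0.   -0.   -0.06] pos [ 0.5574 -0.1395  0.2157] gap 1.003 F [-0.2  0.3  0.2] t 6.5
```

```bash
sed -i 's/O=np.array(\[.595,-.0155\])/O=np.array([.5915,-.0165])/' h.py
python3 -m creep '[[[-1,-1,0],[0,0,-0.06]],[[-1,-1,0],[0,0,0]],[[-0.3,-0.75,1],[0,0,0]],[[0,0,1],[0,0,0]],[[0,0,1],[0,0,0]],[[0,0,1],[0,0,0]],[[0,0,1],[0,0,0]],[[0,0,1],[0,0,0]],[[0,0,1],[0,0,0]],[[0,0,0.75],[0,0,0]],[[0,0,0],[0,0,0]],[[0,0,0],[0,0,0]]]'
python3 -c "
from h import *
to(.6045,-.194,.06)"
python3 -m creep '[[[0,0,0],[0,0,0]],[[0,0,0],[0,0,0]],[[0,0,0],[0,0,0]],[[0,0,0],[0,0,0]],[[0,0,0],[0,0,0]],[[0,0,0],[0,0,0]],[[0,0,0],[0,0,0]],[[0,0,0],[0,0,0]]]' 1 50
```

```text
time: 7.45
ee_pos: [0.6059, -0.1895, 0.0611]
ee_rot: [3.141, -0.001, -3.077]
force: [0.1, 0.0, 0.5]
finger_gap: 1.002
finger_force: 0.0
units shift [ 0.08 -0.22  0.06] turn [ 0.   -0.01  0.02] pos [ 0.6059 -0.1895  0.0611] gap 1.002 F [0.1 0.  0.5] t 7.5
time: 8.12
ee_pos: [0.6067, -0.1905, 0.0618]
ee_rot: [-3.141, 0.001, -3.077]
force: [-1.2, -1.2, 6.5]
finger_gap: 0.18
finger_force: 48.7
```

```bash

python3 -m creep '[[[0,-0.4,0],[0,0,0]],[[0,-0.4,0],[0,0,0]],[[0,-0.4,0],[0,0,0]],[[0,-0.4,0],[0,0,0]],[[0,-0.4,0],[0,0,0]],[[0,-0.4,0],[0,0,0]],[[0,-0.4,0],[0,0,0]],[[0,-0.4,0],[0,0,0]],[[0,-0.1,0],[0,0,0]],[[0,-0.1,0],[0,0,0]],[[0,0,0],[0,0,0]]]'
python3 -c "
from h import *
to(.6045,-.194,.06);print(st(env.state()['ee_pos']))"
```

```text
time: 9.03
ee_pos: [0.6107, -0.2588, 0.0619]
ee_rot: [-3.141, 0.001, -3.078]
force: [-3.2, -1.8, 7.9]
finger_gap: 0.179
finger_force: 49.2
units shift [0.1  3.25 0.09] turn [-0.01  0.    0.02] pos [ 0.6107 -0.2588  0.0619] gap 0.179 F [-3.2 -1.8  7.9] t 9.0
[ 0.00419811 -0.24302245]
```

```bash

python3 -m creep '[[[0,-0.1,0],[0,0,0]],[[0,-0.1,0],[0,0,0]],[[0,-0.1,0],[0,0,0]],[[0,-0.1,0],[0,0,0]],[[0,-0.1,0],[0,0,0]],[[0,0,0],[0,0,0]]]'
python3 -c "
from h import *
to(.6045,-.194,.06);print(st(env.state()['ee_pos']))"
```

```text
time: 9.53
ee_pos: [0.6111, -0.2651, 0.0617]
ee_rot: [3.136, 0.0, -3.075]
force: [-6.4, 22.2, 15.3]
finger_gap: 0.183
finger_force: 50.2
units shift [0.1  3.57 0.1 ] turn [0.05 0.   0.04] pos [ 0.6111 -0.2651  0.0617] gap 0.183 F [-6.4 22.2 15.3] t 9.5
[ 0.00418587 -0.24933408]
```

The carriage is against its stop with the handle at station y ≈ −0.249, so it is fully out. I'll release it and go to pot A.

```bash

python3 -m creep '[[[0,0.1,0],[0,0,0]],[[0,0,0],[0,0,0]],[[0,0,0],[0,0,0]],[[0,0,0],[0,0,0]],[[0,0,0],[0,0,0]],[[0,0,-1],[0,0,0]],[[0,0,-1],[0,0,0]],[[0,0,-1],[0,0,0]],[[0,0,-1],[0,0,0]],[[0,0,-1],[0,0,0]],[[0,0,0],[0,0,0]]]' -0.2 30
python3 -c "
from h import *
to(.474,-.116,.06)
for s in [(.031,-.074),(-.031,-.074),(.031,-.136),(-.031,-.136)]: print(w(*s))"
```

```text
time: 10.45
ee_pos: [0.6127, -0.267, 0.1654]
ee_rot: [-3.139, 0.005, -3.077]
force: [-0.5, 0.0, 1.4]
finger_gap: 0.598
finger_force: 0.0
units shift [6.46 7.99 5.22] turn [-0.02  0.04  0.02] pos [ 0.6127 -0.267   0.1654] gap 0.598 F [-0.5  0.   1.4] t 10.4
[ 0.6270255  -0.08843705]
[ 0.56514462 -0.09227859]
[ 0.63086704 -0.15031792]
[ 0.56898616 -0.15415946]
```

```bash

python3 -m creep '[[[0.8,1,0],[0,0,0]],[[0.8,1,0],[0,0,0]],[[0.8,1,0],[0,0,0]],[[0.8,1,0],[0,0,0]],[[0.8,1,0],[0,0,0]],[[0.8,1,0],[0,0,0]],[[0.8,1,0],[0,0,0]],[[0.86,1,0],[0,0,0]],[[0,0,1],[0,0,0]],[[0,0,1],[0,0,0]],[[0,0,1],[0,0,0]],[[0,0,1],[0,0,0]],[[0,0,0],[0,0,0]],[[0,0,0],[0,0,0]]]'
python3 -c "
from h import *
to(.474,-.116,.06)"
```

```text
time: 11.62
ee_pos: [0.4713, -0.1147, 0.0808]
ee_rot: [3.141, -0.002, -3.077]
force: [0.2, 0.0, 0.6]
finger_gap: 0.599
finger_force: 0.0
units shift [-0.13 -0.07  1.04] turn [ 0.   -0.01  0.02] pos [ 0.4713 -0.1147  0.0808] gap 0.599 F [0.2 0.  0.6] t 11.6
```

```bash

python3 -m creep '[[[-0.13,-0.07,0.5],[0,0,0]],[[0,0,0.5],[0,0,0]],[[0,0,0],[0,0,0]]]'
python3 -m creep '[[[0,0,0],[0,0,0]],[[0,0,0],[0,0,0]],[[0,0,0],[0,0,0]],[[0,0,0],[0,0,0]],[[0,0,0],[0,0,0]],[[0,0,0],[0,0,0]],[[0,0,-1],[0,0,0]],[[0,0,-1],[0,0,0]],[[0,0,-1],[0,0,0]],[[0,0,-1],[0,0,0]],[[0,0,-1],[0,0,0]],[[0,0,-0.5],[0,0,0]],[[0,0,0],[0,0,0]]]' 1 40
python3 -c "
from h import *
to(.627,-.0884,.083)"
```

```text
time: 11.87
ee_pos: [0.4743, -0.116, 0.0598]
ee_rot: [3.141, -0.001, -3.077]
force: [-0.6, 0.6, -0.5]
finger_gap: 0.603
finger_force: 0.0
time: 12.95
ee_pos: [0.4758, -0.1163, 0.1731]
ee_rot: [-3.141, 0.003, -3.077]
force: [0.3, -0.0, 0.4]
finger_gap: 0.002
finger_force: 0.0
units shift [-7.62  0.91  4.53] turn [-0.01  0.03  0.02] pos [ 0.4758 -0.1163  0.1731] gap 0.002 F [ 0.3 -0.   0.4] t 12.9
```

The gripper closed on nothing, so I'll look.

```bash
python3 -c "
from h import *
shot('side','s2.png');c=shot('wrist','w2.png')
cv2.imwrite('pics/w2v.png',np.hstack([cv2.resize(c['img'],(480,360)),load('s2.png')['img'][180:380,220:420][:, :].repeat(2,0)[:360].repeat(2,1)[:,:320]]))"
```

```text
(no output)
```

View pics/w2v.png

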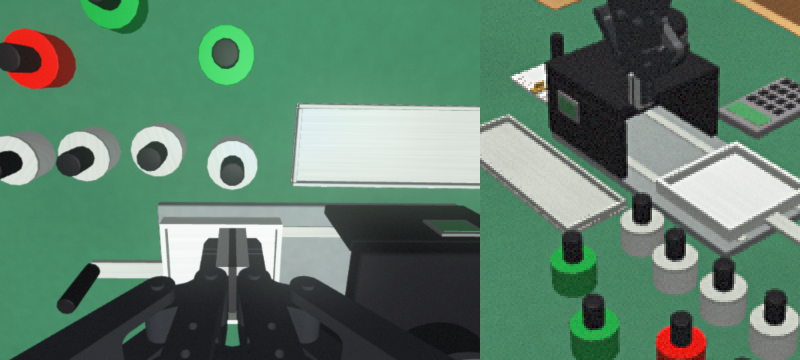

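The wrist view shows pot A's knob at about (309,228) full scale, still standing, with the fingertips at about (309,400). The side view shows all four pots in place. Next I'll check the projection of the reported TCP.

```bash
python3 -c "
from h import *
np.set_printoptions(precision=4,suppress=True)
for f in ('w2.png','s2.png'):
    c=load(f); R=cv2.Rodrigues(np.array(c['rvec'],float))[0]
    print(f,-R.T@np.array(c['tvec']).ravel(),proj(c,[[.4758,-.1163,.151],[.474,-.116,.064]]))
c=load('w2.png');print(ray(c,309,228,.064)); print(proj(load('w1.png'),[[.5574,-.1395,.194]]))
print(tri([(load('w1.png'),351,102),(c,309,228)]))
s=env.state();print(s['ee_pos'],s['ee_rot'],s['qpos'])
"
```

```text
w2.png [ 0.3936 -0.1207  0.321 ] [[307.3958 297.059 ]
 [308.7603 235.6222]]
s2.png [-0.1167 -0.9604  0.7981] [[301.0261 244.8934]
 [300.9086 279.0669]]
[ 0.4689 -0.1162  0.064 ]
[[310.968  294.1448]]
(array([ 0.4723, -0.1157,  0.0524]), np.float64(0.0004710398196195819))
[ 0.4747 -0.116   0.1706] [ 3.1416  0.     -3.0769] [-0.2397  0.2059 -0.1781  1.1868  0.     -0.3044]
```

Position agrees, with x about 3 mm too large. I'll retry and check the gap while still low.

```bash

python3 -m creep '[[[0,0,0],[0,0,0]],[[0,0,0],[0,0,0]],[[0,0,0],[0,0,0]],[[0,0,0],[0,0,0]],[[0.18,0,1],[0,0,0]],[[0,0,1],[0,0,0]],[[0,0,1],[0,0,0]],[[0,0,1],[0,0,0]],[[0,0,1],[0,0,0]],[[0,0,0.57],[0,0,0]],[[0,0,0],[0,0,0]],[[0,0,0],[0,0,0]]]' -0.2
python3 -m creep '[[[0,0,0],[0,0,0]],[[0,0,0],[0,0,0]],[[0,0,0],[0,0,0]],[[0,0,0],[0,0,0]],[[0,0,0],[0,0,0]],[[0,0,0],[0,0,0]],[[0,0,0],[0,0,0]],[[0,0,0],[0,0,0]]]' 1 40
```

```text
time: 14.05
ee_pos: [0.4707, -0.1161, 0.0596]
ee_rot: [3.141, -0.001, -3.077]
force: [0.4, 0.4, -0.0]
finger_gap: 0.601
finger_force: 0.0
time: 14.72
ee_pos: [0.4711, -0.1162, 0.0598]
ee_rot: [-3.142, 0.0, -3.077]
force: [0.2, -0.8, 0.4]
finger_gap: 0.003
finger_force: 0.0
```

```bash
python3 -c "
from h import *
s=shot('side','s3.png')['img'];c=shot('wrist','w3.png')
sc=shot('scene','c3.png')['img']
print(proj(load('s3.png'),[[.4711,-.1162,.038]]))
cv2.imwrite('pics/w3v.png',np.hstack([cv2.resize(c['img'],(480,360)),cv2.resize(s[210:330,250:356],(318,360),interpolation=2)]))"
```

```text
[[300.07555457 289.25844354]]
```

View pics/w3v.png

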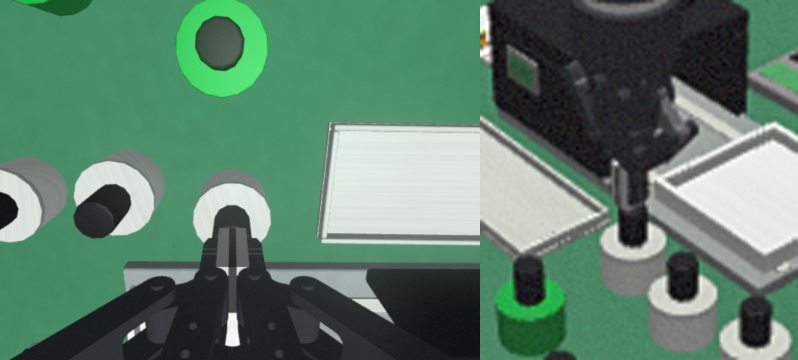

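```bash
python3 -c "
from h import *
np.set_printoptions(precision=1,suppress=True)
s=load('s3.png');c=load('w3.png');sc=load('c3.png')
T=env.state()['ee_pos']
P=[[T[0],T[1],z] for z in (.038,.050,.06,.07)]
for k in (c,s,sc): print(proj(k,P).tolist())
a=cv2.resize(c['img'][230:430,220:400],(400,444),interpolation=2);b=cv2.resize(s['img'][240:310,270:332],(393,444),interpolation=2)
cv2.imwrite('pics/w3z.png',np.hstack([a,b]))"
```

```text
[[307.8414239389585, 294.7232171586886], [307.7305823280058, 306.912440639112], [307.6266891244938, 318.3375495383831], [307.51030258083284, 331.1365478442016]]
[[300.08535309383524, 289.2670670394382], [299.99311745016576, 284.8252602355682], [299.91554714928526, 281.0896947153237], [299.8373252389501, 277.3227495332259]]
[[311.1111287430776, 231.5225549011901], [311.21109023273357, 228.32427919024178], [311.2951575852258, 225.63453764592458], [311.3799307582745, 222.92221331747743]]
```

View pics/w3z.png

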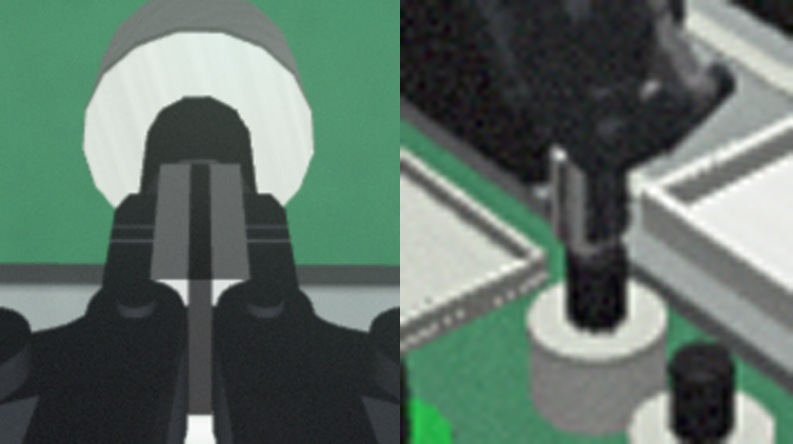

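```bash
python3 -c "
from h import *
np.set_printoptions(precision=1,suppress=True)
t=np.linspace(0,2*np.pi,60)
for f in ('w3.png','w2.png','w1.png'):
    c=load(f); R=cv2.Rodrigues(np.array(c['rvec'],float))[0];print(f,'opt axis',R[2],-R.T@np.array(c['tvec']).ravel()*1000)
    for z in (.034,.064,.0):
        r=.011 if z>.05 else .024
        p=proj(c,np.c_[.474+r*np.cos(t),-.116+r*np.sin(t),0*t+z]);print(z,p.min(0),p.max(0))
c=load('w3.png')['img'];print(c[250,200:400:4].mean(1)); print(c[200:310:3,308].mean(1))
for k in (300,308,316): print(c[262,240:380:4].mean(1))
"
```

```text
w3.png opt axis [ 0.3  0.  -0.9] [ 389.7 -120.8  209.4]
0.034 [256.4 247.9] [359.6 341.8]
0.064 [280.  304.8] [335.4 353.8]
0.0 [264.  226.8] [352.4 309. ]
w2.png opt axis [ 0.3  0.  -0.9] [ 393.6 -120.7  321. ]
0.034 [275.4 190. ] [342.3 254.5]
0.064 [291.8 219.2] [325.7 251.6]
0.0 [278.8 181.5] [339.1 240.2]
w1.png opt axis [ 0.3  0.  -0.9] [ 476.5 -144.5  365.2]
0.034 [316.   70.1] [379.4 137. ]
0.064 [335.4  87.2] [367.4 120.9]
0.0 [315.4  73.5] [372.9 134.1]
[195.7 128.3 134.7 135.7 129.3 112.7 111.  111.3 110.7 111.3 112.7 113.
 112.3 114.3 113.  112.  116.3 116.7 121.  120.3 111.3 191.  229.3 227.
 226.7 227.3 229.3 231.  228.7 230.7 231.7 227.7 227.3 223.7 136.  126.7
 129.7 129.7 115.3 114.7 112.7 114.3 114.7 113.  112.3 112.3 112.3 113.
 111.3 115. ]
[108.7 108.7 109.7 108.  108.7 110.7 109.  112.3 111.  123.7 119.7 122.7
 121.7 120.3 112.3 226.3 231.7 233.  232.7 232.  230.3 227.7 228.  225.3
 220.7  60.3  60.3  59.   56.7  57.   56.7  56.   55.7  55.7  76.7  52.
  50. ]
[110.7 112.  111.3 111.  110.3 111.3 115.  177.  219.3 228.3 223.7 225.7
 228.7 229.3 226.  226.7 227.3 231.  229.7 228.3 228.7 229.7 226.7 225.7
 228.7 229.3 226.3 227.  120.  115.7 113.7 114.3 114.7 114.3 113. ]
[110.7 112.  111.3 111.  110.3 111.3 115.  177.  219.3 228.3 223.7 225.7
 228.7 229.3 226.  226.7 227.3 231.  229.7 228.3 228.7 229.7 226.7 225.7
 228.7 229.3 226.3 227.  120.  115.7 113.7 114.3 114.7 114.3 113. ]
[110.7 112.  111.3 111.  110.3 111.3 115.  177.  219.3 228.3 223.7 225.7
 228.7 229.3 226.  226.7 227.3 231.  229.7 228.3 228.7 229.7 226.7 225.7
 228.7 229.3 226.3 227.  120.  115.7 113.7 114.3 114.7 114.3 113. ]
```

```bash

python3 -m creep '[[[0,0,-1],[0,0,0]],[[0,0,-1],[0,0,0]],[[0,0,0],[0,0,0]],[[0,0,0],[0,0,0]],[[0,0,0],[0,0,0]],[[0,0,0],[0,0,0]],[[-0.1,0,1],[0,0,0]],[[0,0,1],[0,0,0]],[[0,0,0.2],[0,0,0]],[[0,0,0],[0,0,0]]]' -0.2
for i in 1 2 3 4; do python3 -m creep '[[[0,0,0.1],[0,0,0]],[[0,0,0],[0,0,0]]]' | egrep 'ee_pos|force'; done
python3 -m creep '[[[0,0,0],[0,0,0]],[[0,0,0],[0,0,0]],[[0,0,0],[0,0,0]],[[0,0,0],[0,0,0]],[[0,0,0],[0,0,0]],[[0,0,0],[0,0,0]],[[0,0,0],[0,0,0]],[[0,0,0],[0,0,0]]]' 1 40
```

```text
time: 15.7
ee_pos: [0.4717, -0.1158, 0.0543]
ee_rot: [3.141, -0.003, -3.077]
force: [0.5, 0.1, 0.0]
finger_gap: 0.605
finger_force: 0.0
ee_pos: [0.4734, -0.1162, 0.0543]
force: [-0.3, 0.0, -0.3]
finger_force: 0.0
ee_pos: [0.4734, -0.1162, 0.0522]
force: [-0.3, 0.1, -1.0]
finger_force: 0.0
ee_pos: [0.4731, -0.1161, 0.0498]
force: [0.2, -0.4, -0.2]
finger_force: 0.0
ee_pos: [0.473, -0.1161, 0.0475]
force: [0.4, 0.4, 1.0]
finger_force: 0.0
time: 17.03
ee_pos: [0.4733, -0.1162, 0.048]
ee_rot: [-3.141, 0.0, -3.077]
force: [-0.0, -1.6, 6.0]
finger_gap: 0.234
finger_force: 39.1
```

Gripped at TCP z 0.048, so the tips reach less far than stated and I'll use 0.046 to 0.048 for knobs. Now I'll lift and carry.

```bash

python3 -m creep '[[[0,0,-0.5],[0,0,0]],[[0,0,-1],[0,0,0]],[[0,0,-1],[0,0,0]],[[0,0,-1],[0,0,0]],[[0,0,-1],[0,0,0]],[[0,0,-1],[0,0,0]],[[-0.98,0.11,0],[0,0,0]],[[-0.98,0.11,0],[0,0,0]],[[-0.98,0.11,0],[0,0,0]],[[-0.98,0.11,0],[0,0,0]],[[-0.98,0.11,0],[0,0,0]],[[-0.98,0.11,0],[0,0,0]],[[-0.98,0.11,0],[0,0,0]],[[-0.98,0.11,0],[0,0,0]],[[0,0,0],[0,0,0]],[[0,0,0],[0,0,0]]]'
python3 -c "
from h import *
to(.627,-.0884,.0695)
s=shot('side','s4.png')['img'];print(proj(load('s4.png'),[env.state()['ee_pos']]))"
```

```text
time: 18.37
ee_pos: [0.6286, -0.0881, 0.1575]
ee_rot: [3.141, -0.001, -3.076]
force: [0.1, -0.5, -1.3]
finger_gap: 0.231
finger_force: 39.3
units shift [ 0.08 -0.01  4.4 ] turn [ 0.   -0.01  0.03] pos [ 0.6286 -0.0881  0.1575] gap 0.231 F [ 0.1 -0.5 -1.3] t 18.4
[[348.75024823 215.36144508]]
```

```bash

python3 -m creep '[[[0.08,0,1],[0,0,0]],[[0,0,1],[0,0,0]],[[0,0,1],[0,0,0]],[[0,0,0.7],[0,0,0]],[[0,0,0.3],[0,0,0]],[[0,0,0.2],[0,0,0]],[[0,0,0.1],[0,0,0]],[[0,0,0],[0,0,0]],[[0,0,0],[0,0,0]]]'
python3 -c "
from h import *
to(.627,-.0884,.0695)"
```

```text
time: 19.17
ee_pos: [0.6272, -0.0886, 0.0727]
ee_rot: [-3.141, 0.001, -3.077]
force: [0.0, -0.1, -1.1]
finger_gap: 0.229
finger_force: 39.3
units shift [0.01 0.01 0.16] turn [-0.    0.01  0.02] pos [ 0.6272 -0.0886  0.0727] gap 0.229 F [ 0.  -0.1 -1.1] t 19.2
```

```bash

for i in 1 2 3; do python3 -m creep '[[[0,0,0.1],[0,0,0]],[[0,0,0],[0,0,0]]]' | egrep 'ee_pos|^force'; done
```

```text
ee_pos: [0.627, -0.0885, 0.07]
force: [-0.5, -0.7, -0.2]
ee_pos: [0.6272, -0.0886, 0.068]
force: [-0.3, -0.1, 1.3]
ee_pos: [0.6276, -0.0887, 0.0677]
force: [-6.5, 0.2, 21.4]
```

Seated at TCP 0.068. I'll release and go to pot B.

```bash

python3 -m creep '[[[0,0,-0.05],[0,0,0]],[[0,0,0],[0,0,0]],[[0,0,0],[0,0,0]],[[0,0,0],[0,0,0]],[[0,0,0],[0,0,0]],[[0,0,-1],[0,0,0]],[[0,0,-1],[0,0,0]],[[0,0,-1],[0,0,0]],[[0,0,-1],[0,0,0]],[[0,0,-0.5],[0,0,0]],[[0,0,0],[0,0,0]]]' -0.2
python3 -c "
from h import *
to(.4655,-.1865,.047)"
```

```text
time: 20.58
ee_pos: [0.628, -0.0887, 0.1589]
ee_rot: [-3.141, 0.003, -3.077]
force: [0.3, -0.6, -0.6]
finger_gap: 0.599
finger_force: 0.0
units shift [ 8.44 -4.35  5.57] turn [-0.01  0.03  0.02] pos [ 0.628  -0.0887  0.1589] gap 0.599 F [ 0.3 -0.6 -0.6] t 20.6
```

```bash

python3 -m creep '[[[0.94,-0.48,0],[0,0,0]],[[0.94,-0.48,0],[0,0,0]],[[0.94,-0.48,0],[0,0,0]],[[0.94,-0.48,0],[0,0,0]],[[0.94,-0.48,0],[0,0,0]],[[0.94,-0.48,0],[0,0,0]],[[0.94,-0.48,0],[0,0,0]],[[0.94,-0.48,0],[0,0,0]],[[0.94,-0.48,0],[0,0,0]],[[0,0,1],[0,0,0]],[[0,0,1],[0,0,0]],[[0,0,1],[0,0,0]],[[0,0,1],[0,0,0]],[[0,0,1],[0,0,0]],[[0,0,0.5],[0,0,0]],[[0,0,0],[0,0,0]],[[0,0,0],[0,0,0]]]'
python3 -m creep '[[[0,0,0],[0,0,0]],[[0,0,0],[0,0,0]],[[0,0,0],[0,0,0]],[[0,0,0],[0,0,0]],[[0,0,0],[0,0,0]],[[0,0,0],[0,0,0]],[[0,0,0],[0,0,0]],[[0,0,0],[0,0,0]]]' 1 40
python3 -c "
from h import *
to(.565,-.0923,.0695)"
```

```text
time: 22.0
ee_pos: [0.4631, -0.1855, 0.0465]
ee_rot: [3.141, -0.001, -3.077]
force: [0.6, -0.0, 0.2]
finger_gap: 0.601
finger_force: 0.0
time: 22.67
ee_pos: [0.4644, -0.1861, 0.0478]
ee_rot: [-3.14, 0.002, -3.077]
force: [-0.7, -0.9, 8.1]
finger_gap: 0.227
finger_force: 39.0
units shift [-5.32  4.36 -1.08] turn [-0.01  0.02  0.02] pos [ 0.4644 -0.1861  0.0478] gap 0.227 F [-0.7 -0.9  8.1] t 22.7
```

```bash

python3 -m creep '[[[0,0,-0.5],[0,0,0]],[[0,0,-1],[0,0,0]],[[0,0,-1],[0,0,0]],[[0,0,-1],[0,0,0]],[[0,0,-1],[0,0,0]],[[0,0,-1],[0,0,0]],[[-0.88,0.73,0],[0,0,0]],[[-0.88,0.73,0],[0,0,0]],[[-0.88,0.73,0],[0,0,0]],[[-0.88,0.73,0],[0,0,0]],[[-0.88,0.73,0],[0,0,0]],[[-0.88,0.73,0],[0,0,0]],[[0,0,0],[0,0,0]],[[0,0,0],[0,0,0]]]'
python3 -c "
from h import *
to(.565,-.0923,.0695)"
```

```text
time: 23.83
ee_pos: [0.5636, -0.0906, 0.1572]
ee_rot: [-3.142, 0.0, -3.075]
force: [-1.1, 0.2, -1.4]
finger_gap: 0.228
finger_force: 39.2
units shift [-0.06 -0.09  4.39] turn [-0.    0.    0.04] pos [ 0.5636 -0.0906  0.1572] gap 0.228 F [-1.1  0.2 -1.4] t 23.8
```

```bash

python3 -m creep '[[[-0.06,-0.09,1],[0,0,0]],[[0,0,1],[0,0,0]],[[0,0,1],[0,0,0]],[[0,0,0.8],[0,0,0]],[[0,0,0.3],[0,0,0]],[[0,0,0.2],[0,0,0]],[[0,0,0.1],[0,0,0]],[[0,0,0],[0,0,0]],[[0,0,0],[0,0,0]]]' | egrep 'ee_pos|^force'
python3 -m creep '[[[0,0,0.1],[0,0,0]],[[0,0,0],[0,0,0]]]' | egrep 'ee_pos|^force'
```

```text
ee_pos: [0.565, -0.0934, 0.0697]
force: [-0.5, -0.2, -0.4]
ee_pos: [0.5654, -0.0933, 0.0676]
force: [0.3, -0.8, 5.4]
```

```bash

python3 -m creep '[[[0,0,0],[0,0,0]],[[0,0,0],[0,0,0]],[[0,0,0],[0,0,0]],[[0,0,0],[0,0,0]],[[0,0,0],[0,0,0]],[[0,0,-1],[0,0,0]],[[0,0,-1],[0,0,0]],[[0,0,-1],[0,0,0]],[[0,0,-1],[0,0,0]],[[0,0,-0.5],[0,0,0]],[[0,0,0],[0,0,0]],[[0,0,0],[0,0,0]]]' -0.2
python3 -c "
from h import *
shot('wrist','w5.png');shot('side','s5.png')
c=load('w5.png');cv2.imwrite('pics/v5.png',np.hstack([cv2.resize(c['img'],(480,360)),cv2.resize(load('s5.png')['img'][210:360,250:383],(319,360),interpolation=2)]))
to(.475,-.2545,.047)"
```

```text
time: 25.75
ee_pos: [0.5647, -0.0932, 0.1564]
ee_rot: [-3.142, 0.0, -3.077]
force: [0.1, -0.5, -0.4]
finger_gap: 0.597
finger_force: 0.0
units shift [ 4.95 -7.77  5.42] turn [ 0.   -0.01  0.02] pos [ 0.564  -0.093   0.1554] gap 0.6 F [ 0.2 -0.   0.8] t 25.9
```

View pics/v5.png

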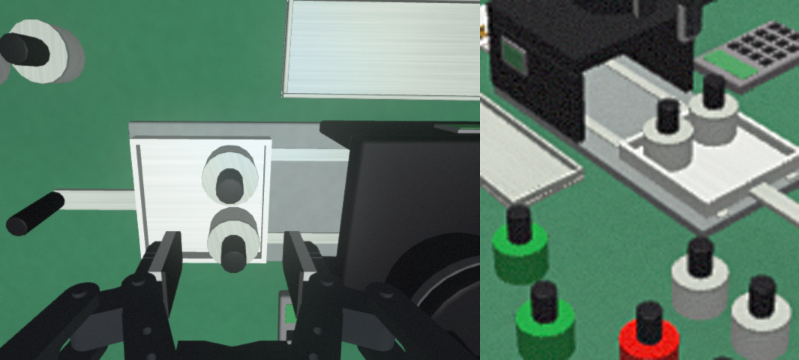

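Pots A and B stand upright in the tray at about (230,185) and (233,250) of the composite, and C and D are unchanged. Now pot C.

```bash

python3 -m creep '[[[0.62,-0.97,0],[0,0,0]],[[0.62,-0.97,0],[0,0,0]],[[0.62,-0.97,0],[0,0,0]],[[0.62,-0.97,0],[0,0,0]],[[0.62,-0.97,0],[0,0,0]],[[0.62,-0.97,0],[0,0,0]],[[0.62,-0.97,0],[0,0,0]],[[0.62,-0.97,0],[0,0,0]],[[0,0,1],[0,0,0]],[[0,0,1],[0,0,0]],[[0,0,1],[0,0,0]],[[0,0,1],[0,0,0]],[[0,0,1],[0,0,0]],[[0,0,0.45],[0,0,0]],[[0,0,0],[0,0,0]],[[0,0,0],[0,0,0]]]'
python3 -m creep '[[[0,0,0],[0,0,0]],[[0,0,0],[0,0,0]],[[0,0,0],[0,0,0]],[[0,0,0],[0,0,0]],[[0,0,0],[0,0,0]],[[0,0,0],[0,0,0]],[[0,0,0],[0,0,0]],[[0,0,0],[0,0,0]]]' 1 40
python3 -c "
from h import *
to(.631,-.1503,.0695)"
```

```text
time: 27.18
ee_pos: [0.4753, -0.2542, 0.0476]
ee_rot: [3.141, -0.001, -3.077]
force: [0.4, -0.1, 0.4]
finger_gap: 0.6
finger_force: 0.0
time: 27.85
ee_pos: [0.4765, -0.255, 0.0489]
ee_rot: [-3.14, 0.002, -3.077]
force: [-0.7, -1.9, 6.1]
finger_gap: 0.233
finger_force: 39.0
units shift [-8.05  4.72 -1.02] turn [-0.01  0.02  0.02] pos [ 0.4765 -0.255   0.0489] gap 0.233 F [-0.7 -1.9  6.1] t 27.9
```

```bash

python3 -m creep '[[[0,0,-0.5],[0,0,0]],[[0,0,-1],[0,0,0]],[[0,0,-1],[0,0,0]],[[0,0,-1],[0,0,0]],[[0,0,-1],[0,0,0]],[[0,0,-1],[0,0,0]],[[-0.89,0.52,0],[0,0,0]],[[-0.89,0.52,0],[0,0,0]],[[-0.89,0.52,0],[0,0,0]],[[-0.89,0.52,0],[0,0,0]],[[-0.89,0.52,0],[0,0,0]],[[-0.89,0.52,0],[0,0,0]],[[-0.89,0.52,0],[0,0,0]],[[-0.89,0.52,0],[0,0,0]],[[-0.89,0.52,0],[0,0,0]],[[0,0,0],[0,0,0]],[[0,0,0],[0,0,0]]]'
python3 -c "
from h import *
to(.631,-.1503,.0695)"
```

```text
time: 29.27
ee_pos: [0.6298, -0.1499, 0.1581]
ee_rot: [3.142, -0.0, -3.076]
force: [-0.7, 0.3, -1.0]
finger_gap: 0.228
finger_force: 39.2
units shift [-0.06 -0.02  4.43] turn [ 0.   -0.    0.03] pos [ 0.6298 -0.1499  0.1581] gap 0.228 F [-0.7  0.3 -1. ] t 29.3
```

```bash

python3 -m creep '[[[-0.06,-0.02,1],[0,0,0]],[[0,0,1],[0,0,0]],[[0,0,1],[0,0,0]],[[0,0,0.8],[0,0,0]],[[0,0,0.3],[0,0,0]],[[0,0,0.2],[0,0,0]],[[0,0,0.1],[0,0,0]],[[0,0,0],[0,0,0]],[[0,0,0],[0,0,0]]]' | egrep 'ee_pos|^force'
python3 -m creep '[[[0,0,0.1],[0,0,0]],[[0,0,0],[0,0,0]]]' | egrep 'ee_pos|^force'
```

```text
ee_pos: [0.6337, -0.1484, 0.0754]
force: [-1.5, 27.9, 45.6]
ee_pos: [0.6345, -0.1474, 0.0742]
force: [-1.3, 35.1, 53.7]
```

It is touching the −y rim, so I'll lift and take a look.

```bash

python3 -m creep '[[[0,0,-1],[0,0,0]],[[0,0,-1],[0,0,0]],[[0,0,-1],[0,0,0]],[[0,0,0],[0,0,0]],[[0,0,0],[0,0,0]]]'
python3 -c "
from h import *
c=shot('wrist','w6.png');shot('side','s6.png')
cv2.imwrite('pics/v6.png',np.hstack([cv2.resize(c['img'],(480,360)),cv2.resize(load('s6.png')['img'][210:360,270:403],(319,360),interpolation=2)]))
to(.631,-.1463,.0695)"
```

```text
time: 30.6
ee_pos: [0.6309, -0.1516, 0.1294]
ee_rot: [-3.141, 0.002, -3.077]
force: [-0.1, 0.3, -1.4]
finger_gap: 0.229
finger_force: 44.4
units shift [-0.07  0.24  2.89] turn [ 0.   -0.01  0.02] pos [ 0.63   -0.1513  0.1273] gap 0.231 F [ 0.2 -0.3 -1.7] t 30.7
```

View pics/v6.png

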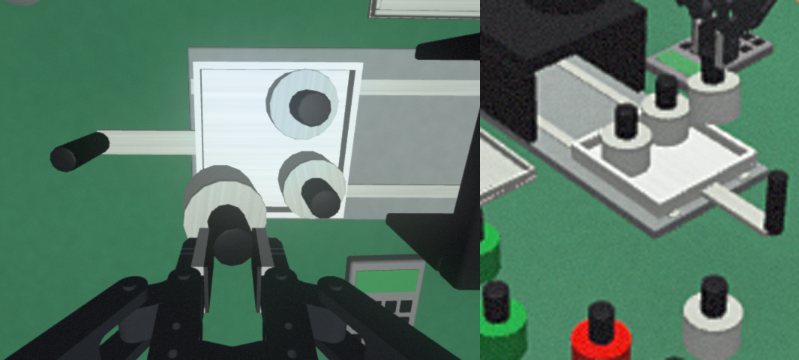

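The tray's outer corners are at about (194,63) and (362,63), the knobs of A and B at (320,205) and (310,107), and pot C is held over the −y edge. I'll measure this.

```bash
python3 -c "
from h import *
np.set_printoptions(precision=4,suppress=True)
c=load('w6.png')
for n,u,v,z in [('rim-x-y',194,63,.033),('rim-x+y',362,63,.033),('rim+x+y',346,217,.033),('A',320,205,.084),('B',310,107,.084),('ch',64,160,.081),('C',233,247,.1273+.016)]:
    p=ray(c,u/.75,v/.75,z); print(n,p,st(p))
"
```

```text
rim-x-y [ 0.5403 -0.1851  0.033 ] [-0.0616 -0.1651]
rim-x+y [ 0.5322 -0.0614  0.033 ] [-0.062  -0.0411]
rim+x+y [ 0.6562 -0.0507  0.033 ] [ 0.0625 -0.0381]
A [ 0.6264 -0.0917  0.084 ] [ 0.0301 -0.0772]
B [ 0.5626 -0.1077  0.084 ] [-0.0345 -0.0893]
ch [ 0.607  -0.2628  0.081 ] [ 0.0002 -0.2467]
C [ 0.6279 -0.1506  0.1433] [ 0.028  -0.1361]
```

Tray centre is at station y −0.1025. Pot B has been knocked 15 mm in −y, so I'll nudge it back later. C goes to st(0.031, −0.131).

```bash

python3 -c "
from h import *
to(*w(.0305,-.131),.0695)"
python3 -m creep '[[[0,0.25,0],[0,0,0]],[[0,0,1],[0,0,0]],[[0,0,1],[0,0,0]],[[0,0,0.4],[0,0,0]],[[0,0,0.2],[0,0,0]],[[0,0,0],[0,0,0]],[[0,0,0],[0,0,0]]]' | egrep 'ee_pos|^force'
for i in 1 2; do python3 -m creep '[[[0,0,0.1],[0,0,0]],[[0,0,0],[0,0,0]]]' | egrep 'ee_pos|^force'; done
python3 -c "
from h import *
to(*w(.0305,-.131),.0695)"
```

```text
units shift [-0.02  0.29  2.89] turn [ 0.   -0.01  0.02] pos [ 0.63   -0.1513  0.1273] gap 0.231 F [ 0.2 -0.3 -1.7] t 30.7
ee_pos: [0.6302, -0.1458, 0.0759]
force: [0.3, -0.3, -1.0]
ee_pos: [0.6311, -0.1456, 0.0749]
force: [-0.9, 3.8, 9.2]
ee_pos: [0.632, -0.1452, 0.0741]
force: [-1.3, 8.5, 20.7]
units shift [ 0.1  -0.    0.23] turn [0.01 0.04 0.03] pos [ 0.632  -0.1452  0.0741] gap 0.23 F [-1.3  8.5 20.7] t 31.6
```

```bash

python3 -m creep '[[[0,0,-0.5],[0,0,0]],[[0,0,0],[0,0,0]]]' | grep ee_pos
python3 -c "
from h import *
c=shot('wrist','w7.png');s=shot('side','s7.png')
p=proj(s,[w(.03,-.131).tolist()+[.04]])[0].astype(int);print(p)
a=cv2.resize(s['img'][p[1]-45:p[1]+35,p[0]-45:p[0]+35],(480,480),interpolation=2)
b=c['img'][200:440,220:380]
b=cv2.resize(b,(320,480),interpolation=2)
cv2.imwrite('pics/v7.png',np.hstack([a,b]))"
```

```text
ee_pos: [0.6312, -0.1462, 0.0838]
[363 269]
```

View pics/v7.png

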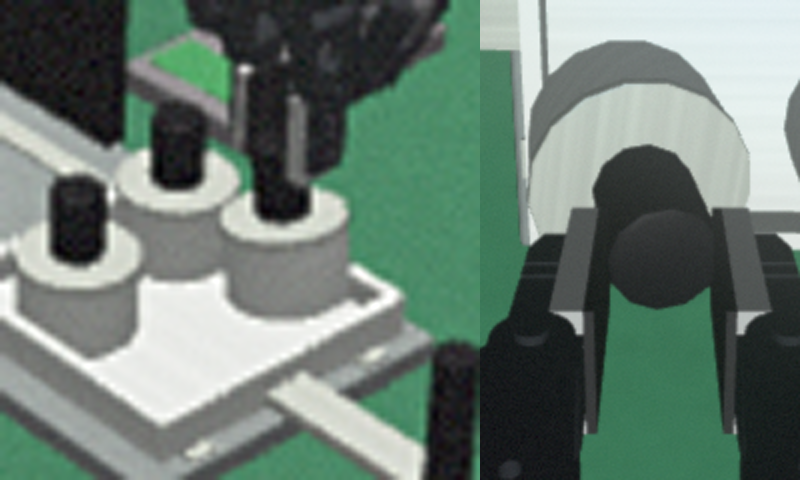

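Pot C is tilted about 0.15 rad in the grip, knob towards +y, from the rim contact. Its +y edge touches the floor first, so I'll lower to light contact and release, and it will settle flat.

```bash

python3 -m creep '[[[0,0,0.4],[0,0,0]],[[0,0,0.1],[0,0,0]],[[0,0,0],[0,0,0]]]' | egrep 'ee_pos|^force'
python3 -m creep '[[[0,0,0],[0,0,0]],[[0,0,0],[0,0,0]],[[0,0,0],[0,0,0]],[[0,0,0],[0,0,0]],[[0,0,0],[0,0,0]]]' 0.1 30 | egrep 'ee_pos|^force|gap'
python3 -m creep '[[[0,0,-0.5],[0,0,0]],[[0,0,-1],[0,0,0]],[[0,0,-1],[0,0,0]],[[0,0,-1],[0,0,0]],[[0,0,-1],[0,0,0]],[[0,0,0],[0,0,0]],[[0,0,0],[0,0,0]]]'
python3 -c "
from h import *
c=shot('wrist','w8.png'); s=shot('side','s8.png')
b=cv2.resize(c['img'],(480,360));a=cv2.resize(s['img'][220:340,290:396],(318,360),interpolation=2)
cv2.imwrite('pics/v8.png',np.hstack([b,a]))"
```

```text
ee_pos: [0.6314, -0.144, 0.0723]
force: [-1.9, 15.7, 20.3]
ee_pos: [0.6301, -0.1462, 0.0713]
force: [-0.0, -0.2, 0.0]
finger_gap: 0.452
time: 33.13
ee_pos: [0.6311, -0.1463, 0.1634]
ee_rot: [-3.141, 0.003, -3.077]
force: [-0.3, -0.1, -0.4]
finger_gap: 0.454
finger_force: 0.0
```

View pics/v8.png

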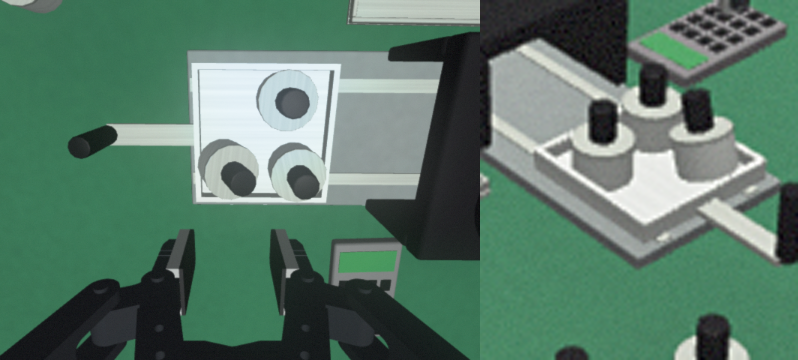

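C is still leaning in the side view, towards −x/+y, so its −y edge rests on the rim. I'll triangulate it.

```bash
python3 -c "
from h import *
np.set_printoptions(precision=4,suppress=True)
c=load('w8.png');s=load('s8.png')
W=lambda u,v:(c,u/.75,v/.75); S=lambda u,v:(s,290+(u-480)/3,220+v/3)
for n,a,b in [('Cknobtop',(241,181),(696,92)),('Clid',(229,169),(703,130)),('Aknob',(304,182),(653,68)),('Bknob',(292,102),(603,104))]:
    p,e=tri([W(*a),S(*b)]);print(n,p,st(p),e)
for n,u,v in [('-x-y',191,64),('-x+y',341,64),('+x-y',195,203),('+x+y',327,203)]:
    p=ray(*W(u,v),.033);print(n,p,st(p))
"
```

```text
Cknobtop [ 0.6234 -0.1405  0.0914] [ 0.0241 -0.1257] 0.002617980114962845
Clid [ 0.6233 -0.15    0.0623] [ 0.0234 -0.1352] 0.003024102071033253
Aknob [ 0.6212 -0.093   0.0902] [ 0.0249 -0.0782] 0.0023722838120661953
Bknob [ 0.5624 -0.1082  0.0884] [-0.0347 -0.0898] 0.00026254654620617534
-x-y [ 0.5403 -0.1863  0.033 ] [-0.0617 -0.1663]
-x+y [ 0.532  -0.0604  0.033 ] [-0.0621 -0.0401]
+x-y [ 0.6662 -0.1794  0.033 ] [ 0.0644 -0.1672]
+x+y [ 0.6577 -0.0517  0.033 ] [ 0.0639 -0.0393]
```

C rests on the −y rim with its knob at st(0.024, −0.130). I'll regrip it deeper, lift it straight and re-place it further in +y.

```bash

python3 -c "
from h import *
to(*w(.025,-.129),.068)"
```

```text
units shift [0.27 0.13 4.67] turn [ 0.   -0.    0.02] pos [ 0.6301 -0.146   0.1614] gap 0.453 F [-0.4  0.   0. ] t 33.2
```

```bash

python3 -m creep '[[[0.27,0.13,1],[0,0,0]],[[0,0,1],[0,0,0]],[[0,0,1],[0,0,0]],[[0,0,1],[0,0,0]],[[0,0,0.3],[0,0,0]],[[0,0,0],[0,0,0]]]' | egrep 'ee_pos|^force'
for i in 1 2; do python3 -m creep '[[[0,0,0.2],[0,0,0]],[[0,0,0],[0,0,0]]]' | egrep 'ee_pos|^force'; done
python3 -m creep '[[[0,0,0],[0,0,0]],[[0,0,0],[0,0,0]],[[0,0,0],[0,0,0]],[[0,0,0],[0,0,0]],[[0,0,0],[0,0,0]],[[0,0,0],[0,0,0]]]' 1 60
```

```text
ee_pos: [0.6232, -0.1434, 0.0736]
force: [-0.0, -0.7, 0.4]
ee_pos: [0.6251, -0.1439, 0.0722]
force: [0.9, -0.1, 1.0]
ee_pos: [0.625, -0.1438, 0.0679]
force: [-0.4, -0.3, -0.4]
time: 34.57
ee_pos: [0.6253, -0.144, 0.0687]
ee_rot: [-3.141, 0.002, -3.077]
force: [-0.9, 0.4, 5.6]
finger_gap: 0.236
finger_force: 57.3
```

```bash

python3 -m creep '[[[0,0,-0.5],[0,0,0]],[[0,0,-0.5],[0,0,0]],[[-0.15,0,0],[0,0,0]],[[0,0,0.4],[0,0,0]],[[0,0,0.4],[0,0,0]],[[0,0,0],[0,0,0]]]' | egrep 'ee_pos|^force'
for i in 1 2 3 4; do python3 -m creep '[[[0,0,0.1],[0,0,0]],[[0,0,0],[0,0,0]]]' | egrep 'ee_pos|^force'; done
```

```text
ee_pos: [0.6267, -0.1433, 0.0693]
force: [-0.1, 0.9, -1.7]
ee_pos: [0.6274, -0.1434, 0.0692]
force: [0.2, -0.1, 0.7]
ee_pos: [0.6283, -0.1432, 0.0684]
force: [-1.3, 5.3, 9.3]
ee_pos: [0.6291, -0.1427, 0.0676]
force: [-1.9, 9.1, 19.3]
ee_pos: [0.63, -0.1423, 0.0667]
force: [-2.3, 12.6, 29.9]
```

```bash

python3 -m creep '[[[0,0,-0.15],[0,0,0]],[[0,0,0],[0,0,0]],[[0,0,0],[0,0,0]],[[0,0,0],[0,0,0]],[[0,0,0],[0,0,0]],[[0,0,-1],[0,0,0]],[[0,0,-1],[0,0,0]],[[0,0,-1],[0,0,0]],[[0,0,-1],[0,0,0]],[[0,0,-0.5],[0,0,0]],[[0,0,0],[0,0,0]]]' 0.1 40 | egrep 'ee_pos|^force'
cat >> h.py <<'E'
from scipy.optimize import minimize
def fitknob(cams,x0,z0,tilt=True):
    """pot pose from black-knob silhouettes: st x,y of underside, rise, tilt about world x,y"""
    t=np.linspace(0,2*np.pi,40); cyl=np.vstack([np.c_[.011*np.cos(t),.011*np.sin(t),0*t+z] for z in (.034,.064)])
    ms=[]
    g0=np.array([*w(*x0),z0+.049])
    for c in cams:
        u,v=proj(c,[g0])[0].astype(int); r=45; a,b=max(0,u-r),max(0,v-r)
        im=cv2.resize(c['img'][b:v+r,a:u+r],None,fx=4,fy=4,interpolation=1)
        ms.append((c,a,b,(cv2.GaussianBlur(im,(0,0),2).max(2)<85)))
    def cost(q,full=False):
        P=Ro.from_euler('xy',[q[2],q[3]] if tilt else [0,0]).apply(cyl)+np.array([*w(q[0],q[1]),z0+(q[4] if tilt else 0)])
        J=[]
        for c,a,b,m in ms:
            p=(proj(c,P)-[a,b]+.5)*4-.5; k=np.zeros(m.shape,np.uint8)
            cv2.fillConvexPoly(k,cv2.convexHull(p.astype(np.float32)).astype(np.int32),1); k=k>0
            n,lab=cv2.connectedComponents(m.astype(np.uint8)); best=0
            J.append(1-(k&m).sum()/max(1,(k|(m&np.isin(lab,[l for l in np.unique(lab[k&m])]))).sum()))
        return np.array(J) if full else sum(J)
    q=np.array([*x0,0,0,0.]); st0=np.array([.006,.006,.08,.08,.003]) if tilt else np.array([.006,.006,0,0,0])
    for _ in range(2):
        sim=np.vstack([q]+[q+np.eye(5)[i]*st0[i] for i in range(5) if st0[i]>0]) 
        if not tilt:
            f=lambda a:cost(np.r_[a,0,0,0]); r=minimize(f,q[:2],method='Nelder-Mead',options=dict(initial_simplex=sim[:,:2])); q[:2]=r.x
        else:
            r=minimize(cost,q,method='Nelder-Mead',options=dict(initial_simplex=sim,maxiter=600)); q=r.x
    return q.round(4),cost(q,True).round(2)
E
python3 -c "
from h import *
c=shot('wrist','w9.png');s=shot('side','s9.png')
for n,x in [('C',(.03,-.129)),('A',(.03,-.077)),('B',(-.034,-.089))]: print(n,fitknob([c,s],x,.02),fitknob([c,s],x,.02,False))
"
```

```text
ee_pos: [0.6288, -0.1439, 0.1588]
force: [0.5, -0.7, 0.9]
C (array([ 0.0343, -0.1343, -0.1573, -0.1642,  0.0071]), array([0.08, 0.88])) (array([ 0.0285, -0.1247,  0.    ,  0.    ,  0.    ]), array([0.24, 0.89]))
A (array([ 0.0373, -0.0687,  0.094 , -0.1258, -0.002 ]), array([0.14, 0.93])) (array([ 0.0302, -0.0744,  0.    ,  0.    ,  0.    ]), array([0.26, 0.93]))
B (array([-0.0339, -0.0881, -0.0003, -0.0016,  0.0003]), array([0.96, 0.24])) (array([-0.0333, -0.0882,  0.    ,  0.    ,  0.    ]), array([0.96, 0.24]))
```

```bash

python3 -m creep '[[[0.7,-0.35,-0.4],[0,0,0]],[[0.7,-0.35,-0.4],[0,0,0]],[[0.7,-0.35,-0.4],[0,0,0]],[[0.7,-0.35,-0.4],[0,0,0]],[[0.7,-0.35,-0.4],[0,0,0]],[[0.7,-0.35,-0.4],[0,0,0]],[[0,0,0],[0,0,0]],[[0,0,0],[0,0,0]]]' | egrep 'ee_pos|^force'
python3 - <<'E'
s=open('h.py').read()
i=s.index("            n,lab="); j=s.index("        return np.array(J)")
s=s[:i]+"            d=cv2.dilate(k.astype(np.uint8),np.ones((25,25)))>0\n            J.append(1-(k&m).sum()/max(1,(k|(m&d)).sum()))\n"+s[j:]
open('h.py','w').write(s)
E
python3 -c "
from h import *
c=shot('wrist','w10.png');s=shot('side','s10.png')
for n,x in [('C',(.03,-.129)),('A',(.03,-.077)),('B',(-.034,-.089))]: print(n,fitknob([c,s],x,.02),fitknob([c,s],x,.02,False),fitknob([s],x,.02,False))
"
```

```text
ee_pos: [0.5462, -0.1915, 0.205]
force: [-0.2, -0.1, -1.7]
C (array([ 0.0268, -0.1296, -0.0522,  0.0054,  0.0077]), array([0.36, 0.26])) (array([ 0.0305, -0.1253,  0.    ,  0.    ,  0.    ]), array([0.38, 0.35])) (array([ 0.0363, -0.1177,  0.    ,  0.    ,  0.    ]), array([0.26]))
A (array([ 0.031 , -0.0747, -0.0129,  0.0057,  0.0018]), array([0.22, 0.25])) (array([ 0.0323, -0.0729,  0.    ,  0.    ,  0.    ]), array([0.2 , 0.25])) (array([ 0.0361, -0.0688,  0.    ,  0.    ,  0.    ]), array([0.23]))
B (array([-0.0335, -0.0873, -0.0129,  0.0164,  0.0004]), array([1.  , 0.24])) (array([-0.0333, -0.0882,  0.    ,  0.    ,  0.    ]), array([1.  , 0.24])) (array([-0.0333, -0.0882,  0.    ,  0.    ,  0.    ]), array([0.24]))
```

```bash
python3 -c "
from h import *
c=load('w10.png');s=load('s10.png')
print([proj(c,[w(*x).tolist()+[.084]])[0].round() for x in [(.03,-.129),(.03,-.077),(-.034,-.089)]])
a=cv2.resize(c['img'][120:380,160:520],(554,400),interpolation=2);b=cv2.resize(s['img'][225:325,310:370],(240,400),interpolation=2)
cv2.imwrite('pics/v10.png',np.hstack([a,b]))"
```

```text
[array([366., 342.]), array([435., 342.]), array([427., 262.])]
```

View pics/v10.png

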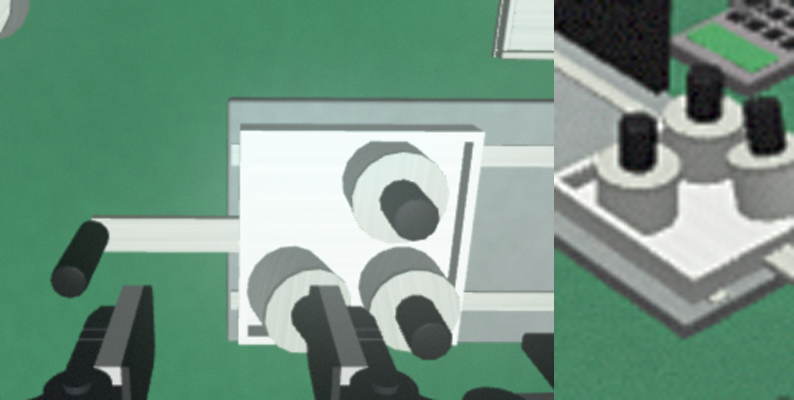

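C still leans, with its −y edge on the rim. I'll regrip it and set it down 8 mm further in +y.

```bash
sed -i 's/max(2)<85/max(2)<105/' h.py
python3 -c "
from h import *
c=load('w10.png');s=load('s10.png')
for n,x in [('C',(.03,-.129)),('A',(.03,-.077)),('B',(-.034,-.089))]: print(n,fitknob([c,s],x,.02),fitknob([s],x,.02,False))
to(*w(.028,-.127),.066)"
```

```text
C (array([ 0.0277, -0.1282, -0.0173, -0.0136,  0.0098]), array([0.31, 0.26])) (array([ 0.036 , -0.1186,  0.    ,  0.    ,  0.    ]), array([0.26]))
A (array([ 0.0313, -0.0745,  0.0128, -0.0423,  0.0037]), array([0.16, 0.25])) (array([ 0.0349, -0.0691,  0.    ,  0.    ,  0.    ]), array([0.23]))
B (array([-0.0309, -0.0886,  0.0074, -0.0628,  0.0015]), array([0.24, 0.18])) (array([-0.0306, -0.0852,  0.    ,  0.    ,  0.    ]), array([0.17]))
units shift [-4.18  2.2   6.92] turn [ 0.   -0.    0.02] pos [ 0.5467 -0.1908  0.2043] gap 0.452 F [-0.6 -0.7 -0.4] t 37.5
```

```bash

python3 -m creep '[[[-0.84,0.44,0],[0,0,0]],[[-0.84,0.44,0],[0,0,0]],[[-0.84,0.44,0],[0,0,0]],[[-0.84,0.44,0],[0,0,0]],[[-0.84,0.44,0],[0,0,0]],[[0,0,1],[0,0,0]],[[0,0,1],[0,0,0]],[[0,0,1],[0,0,0]],[[0,0,1],[0,0,0]],[[0,0,1],[0,0,0]],[[0,0,1],[0,0,0]],[[0,0,0.4],[0,0,0]],[[0,0,0],[0,0,0]]]' | egrep 'ee_pos|^force'
for i in 1 2; do python3 -m creep '[[[0,0,0.25],[0,0,0]],[[0,0,0],[0,0,0]]]' | egrep 'ee_pos|^force'; done
python3 -m creep '[[[0,0,0],[0,0,0]],[[0,0,0],[0,0,0]],[[0,0,0],[0,0,0]],[[0,0,0],[0,0,0]],[[0,0,0],[0,0,0]],[[0,0,0],[0,0,0]]]' 1 60
python3 -c "
from h import *
print(st(env.state()['ee_pos']))"
```

```text
ee_pos: [0.6264, -0.1409, 0.0743]
force: [-0.6, 0.1, -0.6]
ee_pos: [0.6281, -0.1415, 0.072]
force: [-0.3, -0.4, 0.0]
ee_pos: [0.6279, -0.1416, 0.0668]
force: [-0.4, -0.0, -0.1]
time: 39.43
ee_pos: [0.6283, -0.142, 0.0678]
ee_rot: [-3.141, 0.002, -3.077]
force: [-0.8, -1.2, 5.7]
finger_gap: 0.243
finger_force: 57.4
[ 0.02894193 -0.12750576]
```

```bash

python3 -m creep '[[[0,0,-0.5],[0,0,0]],[[0,0.2,0],[0,0,0]],[[0,0.2,0],[0,0,0]],[[0,0,0.3],[0,0,0]],[[0,0,0],[0,0,0]]]' | egrep 'ee_pos|^force'
for i in 1 2 3 4; do python3 -m creep '[[[0,0,0.1],[0,0,0]],[[0,0,0],[0,0,0]]]' | egrep 'ee_pos|^force'; done
```

```text
ee_pos: [0.6266, -0.1331, 0.0695]
force: [-0.5, 0.2, -1.5]
ee_pos: [0.6268, -0.1335, 0.0681]
force: [0.4, 0.0, -0.5]
ee_pos: [0.627, -0.1336, 0.0664]
force: [-0.4, -0.2, -0.4]
ee_pos: [0.6276, -0.1338, 0.0651]
force: [-0.3, -0.6, 3.6]
ee_pos: [0.6287, -0.1341, 0.0646]
force: [-1.4, -1.2, 16.6]
```

```bash

python3 -m creep '[[[0,0,-0.05],[0,0,0]],[[0,0,0],[0,0,0]],[[0,0,0],[0,0,0]],[[0,0,0],[0,0,0]],[[0,0,0],[0,0,0]],[[0,0,-1],[0,0,0]],[[0,0,-1],[0,0,0]],[[0,0,-1],[0,0,0]],[[0,0,-1],[0,0,0]],[[0,0,-0.8],[0,0,0]],[[0,0,0],[0,0,0]],[[0,0,0],[0,0,0]]]' 0.1 40 | egrep 'ee_pos|^force'
python3 -c "
from h import *
c=shot('wrist','w11.png');s=shot('side','s11.png')
for n,x in [('C',(.03,-.129)),('A',(.03,-.077)),('B',(-.034,-.089))]: print(n,fitknob([c],x,.02),fitknob([c,s],x,.02),fitknob([c],x,.02,False))
"
```

```text
ee_pos: [0.6275, -0.1336, 0.1602]
force: [-0.2, -0.1, -1.1]
C (array([ 0.0333, -0.1303, -0.0118, -0.1148, -0.002 ]), array([0.04])) (array([ 0.0301, -0.1294,  0.0113, -0.0597,  0.0009]), array([0.11, 0.18])) (array([ 0.0262, -0.1292,  0.    ,  0.    ,  0.    ]), array([0.15]))
A (array([ 0.0363, -0.0686,  0.0757, -0.1074, -0.0016]), array([0.04])) (array([ 0.0303, -0.0741, -0.0359,  0.0081,  0.0026]), array([0.19, 0.24])) (array([ 0.0299, -0.0728,  0.    ,  0.    ,  0.    ]), array([0.15]))
B (array([-0.0314, -0.0818,  0.0083,  0.0049, -0.023 ]), array([0.21])) (array([-0.0331, -0.0862,  0.011 , -0.004 ,  0.0006]), array([0.33, 0.19])) (array([-0.0323, -0.0857,  0.    ,  0.    ,  0.    ]), array([0.33]))
```

C now stands upright at st(0.030, −0.130). Next I'll shift B back by +13 mm.

```bash

python3 -c "
from h import *
to(*w(-.0325,-.087),.064)"
```

```text
units shift [3.01 1.6  4.74] turn [ 0.   -0.01  0.02] pos [ 0.6267 -0.1335  0.1587] gap 0.448 F [0.6 0.5 0.2] t 41.6
```

```bash

python3 -m creep '[[[1,0.5,0],[0,0,0]],[[1,0.5,0],[0,0,0]],[[1,0.6,0],[0,0,0]],[[0,0,1],[0,0,0]],[[0,0,1],[0,0,0]],[[0,0,1],[0,0,0]],[[0,0,1],[0,0,0]],[[0,0,0.4],[0,0,0]],[[0,0,0.3],[0,0,0]],[[0,0,0],[0,0,0]]]' | egrep 'ee_pos|^force'
python3 -m creep '[[[0,0,0],[0,0,0]],[[0,0,0],[0,0,0]],[[0,0,0],[0,0,0]],[[0,0,0],[0,0,0]],[[0,0,0],[0,0,0]],[[0,0,0],[0,0,0]]]' 1 40
python3 -m creep '[[[0,0,-0.3],[0,0,0]],[[0,0.3,0],[0,0,0]],[[0,0.35,0],[0,0,0]],[[0,0,0],[0,0,0]],[[0,0,0.1],[0,0,0]],[[0,0,0],[0,0,0]]]' | egrep 'ee_pos|^force'
for i in 1 2 ; do python3 -m creep '[[[0,0,0.1],[0,0,0]],[[0,0,0],[0,0,0]]]' | egrep 'ee_pos|^force'; done
```

```text
ee_pos: [0.5645, -0.1054, 0.0647]
force: [-0.7, 0.3, 0.5]
time: 42.95
ee_pos: [0.5658, -0.1056, 0.0666]
ee_rot: [-3.141, 0.002, -3.077]
force: [-0.1, 0.9, 7.4]
finger_gap: 0.229
finger_force: 39.7
ee_pos: [0.5641, -0.0924, 0.0693]
force: [0.9, 0.2, -2.2]
ee_pos: [0.5641, -0.0926, 0.0673]
force: [0.5, -0.2, -1.0]
ee_pos: [0.5648, -0.0929, 0.0664]
force: [-2.5, -0.8, 8.3]
```

```bash

python3 -m creep '[[[0,0,0],[0,0,0]],[[0,0,0],[0,0,0]],[[0,0,0],[0,0,0]],[[0,0,0],[0,0,0]],[[0,0,-1],[0,0,0]],[[0,0,-1],[0,0,0]],[[0,0,-1],[0,0,0]],[[0,0,-1],[0,0,0]],[[0,0,-1],[0,0,0]],[[0,0,0],[0,0,0]]]' -0.2 | egrep 'ee_pos|^force'
python3 -c "
from h import *
s=shot('side','s12.png'); x=st((.483,-.325)); q=fitknob([s],x,0,False);print(x,q,w(*q[0][:2]))
s0=load('side0.png'); print(fitknob([s0],x,0,False))
to(.483,-.325,.044)"
```

```text
ee_pos: [0.566, -0.0928, 0.1695]
force: [-0.1, -1.3, 0.4]
[-0.12740628 -0.30118456] (array([-0.1256, -0.299 ,  0.    ,  0.    ,  0.    ]), array([0.12])) [ 0.48466745 -0.32270772]
(array([-0.1259, -0.299 ,  0.    ,  0.    ,  0.    ]), array([0.11]))
units shift [  4.88 -11.32   6.17] turn [-0.01  0.03  0.02] pos [ 0.5655 -0.0927  0.1676] gap 0.599 F [ 0.3  0.6 -0.6] t 44.7
```

```bash

python3 -m creep '[[[0.4,-0.94,0],[0,0,0]],[[0.4,-0.94,0],[0,0,0]],[[0.4,-0.94,0],[0,0,0]],[[0.4,-0.94,0],[0,0,0]],[[0.4,-0.94,0],[0,0,0]],[[0.4,-0.94,0],[0,0,0]],[[0.4,-0.94,0],[0,0,0]],[[0.4,-0.94,0],[0,0,0]],[[0.4,-0.94,0],[0,0,0]],[[0.4,-0.94,0],[0,0,0]],[[0.4,-0.94,0],[0,0,0]],[[0.4,-0.94,0],[0,0,0]],[[0,0,1],[0,0,0]],[[0,0,1],[0,0,0]],[[0,0,1],[0,0,0]],[[0,0,1],[0,0,0]],[[0,0,1],[0,0,0]],[[0,0,1],[0,0,0]],[[0,0,0],[0,0,0]],[[0,0,0],[0,0,0]]]' | egrep 'ee_pos|^force'
python3 -m creep '[[[0,0,0],[0,0,0]],[[0,0,0],[0,0,0]],[[0,0,0],[0,0,0]],[[0,0,0],[0,0,0]],[[0,0,0],[0,0,0]],[[0,0,0],[0,0,0]],[[0,0,0],[0,0,0]]]' 1 40
python3 -c "
from h import *
to(*w(-.031,-.1295),.068)"
```

```text
ee_pos: [0.4822, -0.3233, 0.0448]
force: [-0.2, 0.1, 0.0]
time: 46.92
ee_pos: [0.484, -0.3245, 0.0471]
ee_rot: [-3.14, 0.002, -3.077]
force: [0.5, -0.3, 7.6]
finger_gap: 0.234
finger_force: 39.1
units shift [-4.8   8.55 -1.05] turn [-0.01  0.02  0.02] pos [ 0.484  -0.3245  0.0471] gap 0.234 F [ 0.5 -0.3  7.6] t 46.9
```

```bash

python3 -m creep '[[[0,0,-0.5],[0,0,0]],[[0,0,-1],[0,0,0]],[[0,0,-1],[0,0,0]],[[0,0,-1],[0,0,0]],[[0,0,-1],[0,0,0]],[[0,0,-1],[0,0,0]],[[0,0,-0.5],[0,0,0]],[[-0.53,0.95,0],[0,0,0]],[[-0.53,0.95,0],[0,0,0]],[[-0.53,0.95,0],[0,0,0]],[[-0.53,0.95,0],[0,0,0]],[[-0.53,0.95,0],[0,0,0]],[[-0.53,0.95,0],[0,0,0]],[[-0.53,0.95,0],[0,0,0]],[[-0.53,0.95,0],[0,0,0]],[[-0.53,0.95,0],[0,0,0]],[[0,0,0],[0,0,0]],[[0,0,0],[0,0,0]]]' | egrep 'ee_pos|^force'
python3 -c "
from h import *
to(*w(-.031,-.1295),.068)"
```

```text
ee_pos: [0.5674, -0.1462, 0.1658]
force: [0.1, 0.1, -0.9]
units shift [-0.05 -0.08  4.89] turn [ 0.   -0.    0.04] pos [ 0.5674 -0.1462  0.1658] gap 0.224 F [ 0.1  0.1 -0.9] t 48.4
```

```bash

python3 -m creep '[[[-0.05,-0.08,1],[0,0,0]],[[0,0,1],[0,0,0]],[[0,0,1],[0,0,0]],[[0,0,1],[0,0,0]],[[0,0,0.3],[0,0,0]],[[0,0,0],[0,0,0]],[[0,0,0],[0,0,0]]]' | egrep 'ee_pos|^force'
for i in 1 2 3 4; do python3 -m creep '[[[0,0,0.1],[0,0,0]],[[0,0,0],[0,0,0]]]' | egrep 'ee_pos|^force'; done
```

```text
ee_pos: [0.5681, -0.1493, 0.0801]
force: [0.2, 0.6, -0.1]
ee_pos: [0.5683, -0.149, 0.0779]
force: [0.2, 0.0, -1.2]
ee_pos: [0.5683, -0.1487, 0.0756]
force: [0.9, -0.4, -1.3]
ee_pos: [0.5683, -0.1486, 0.0735]
force: [0.1, 0.7, 0.8]
ee_pos: [0.5683, -0.1486, 0.0714]
force: [-0.6, -0.5, -1.8]
```

```bash

for i in 1 2 3; do python3 -m creep '[[[0,0,0.1],[0,0,0]],[[0,0,0],[0,0,0]]]' | egrep 'ee_pos|^force'; done
```

```text
ee_pos: [0.5683, -0.1486, 0.0695]
force: [0.5, 0.4, -0.9]
ee_pos: [0.5683, -0.1486, 0.0675]
force: [0.9, 0.5, -0.6]
ee_pos: [0.5689, -0.1488, 0.0667]
force: [-2.3, 0.1, 10.7]
```

```bash

python3 -m creep '[[[0,0,0],[0,0,0]],[[0,0,0],[0,0,0]],[[0,0,0],[0,0,0]],[[0,0,0],[0,0,0]],[[0,0,-1],[0,0,0]],[[0,0,-1],[0,0,0]],[[0,0,-1],[0,0,0]],[[0,0,-1],[0,0,0]],[[-1,0,-1],[0,0,0]],[[-1,0,0],[0,0,0]],[[-1,0,0],[0,0,0]],[[0,0,0],[0,0,0]],[[0,0,0],[0,0,0]]]' 0.1 | egrep 'ee_pos|^force'
python3 -c "
from h import *
c=shot('wrist','w13.png');s=shot('side','s13.png')
for n,x in [('A',(.03,-.075)),('B',(-.031,-.074)),('C',(.03,-.1295)),('D',(-.031,-.1295))]: print(n,fitknob([c],x,.02,False),fitknob([s],x,.02,False),fitknob([c,s],x,.02))
to(.6105,-.265,.06)
cv2.imwrite('pics/v13.png',np.hstack([cv2.resize(c['img'],(480,360)),cv2.resize(s['img'][220:340,290:396],(318,360),interpolation=2)]))
"
```

```text
ee_pos: [0.6285, -0.1446, 0.165]
force: [-0.6, -0.7, 0.3]
A (array([ 0.0297, -0.0729,  0.    ,  0.    ,  0.    ]), array([0.17])) (array([ 0.0353, -0.0679,  0.    ,  0.    ,  0.    ]), array([0.23])) (array([ 0.0335, -0.0729,  0.0468, -0.0943,  0.0049]), array([0.14, 0.24]))
B (array([-0.033 , -0.0736,  0.    ,  0.    ,  0.    ]), array([0.41])) (array([-0.0321, -0.0713,  0.    ,  0.    ,  0.    ]), array([0.18])) (array([-0.0327, -0.0713,  0.0364, -0.0118,  0.    ]), array([0.39, 0.17]))
C (array([ 0.027 , -0.1293,  0.    ,  0.    ,  0.    ]), array([0.17])) (array([ 0.0291, -0.1294,  0.    ,  0.    ,  0.    ]), array([0.16])) (array([ 0.0309, -0.1291,  0.0172, -0.061 ,  0.0006]), array([0.13, 0.16]))
D (array([-0.0329, -0.1306,  0.    ,  0.    ,  0.    ]), array([0.6])) (array([-0.0297, -0.1276,  0.    ,  0.    ,  0.    ]), array([0.12])) (array([-0.0303, -0.1291,  0.0352, -0.0504,  0.0021]), array([0.6 , 0.11]))
units shift [ 1.24 -5.95  5.27] turn [ 0.   -0.01  0.02] pos [ 0.6276 -0.1447  0.1655] gap 0.449 F [ 0.   0.8 -0.4] t 51.4
```

All four are in place within about 3 mm, and upright. Now I'll regrip the carriage handle.

```bash

python3 -m creep '[[[0.2,-1,0],[0,0,0]],[[0.2,-1,0],[0,0,0]],[[0.2,-1,0],[0,0,0]],[[0.2,-1,0],[0,0,0]],[[0.2,-1,0],[0,0,0]],[[0.24,-0.95,0],[0,0,0]],[[0,0,1],[0,0,0]],[[0,0,1],[0,0,0]],[[0,0,1],[0,0,0]],[[0,0,1],[0,0,0]],[[0,0,1],[0,0,0]],[[0,0,0.6],[0,0,0]],[[0,0,0],[0,0,0]],[[0,0,0],[0,0,0]]]' -0.2 
python3 -m creep '[[[0,0,0],[0,0,0]],[[0,0,0],[0,0,0]],[[0,0,0],[0,0,0]],[[0,0,0],[0,0,0]],[[0,0,0],[0,0,0]],[[0,0,0],[0,0,0]],[[0,0,0],[0,0,0]],[[0,0,0],[0,0,0]]]' 1 60
python3 -c "
from h import *
to(*w(.003,-.0635),.054)
for i in (0.1,.2):0"
```

```text
time: 52.52
ee_pos: [0.6104, -0.265, 0.054]
ee_rot: [3.141, -0.001, -3.077]
force: [0.9, -0.4, 0.4]
finger_gap: 0.602
finger_force: 0.0
time: 53.18
ee_pos: [0.6117, -0.2649, 0.0553]
ee_rot: [-3.142, 0.002, -3.077]
force: [-3.7, 4.3, 8.7]
finger_gap: 0.186
finger_force: 58.5
units shift [0.06 9.28 0.06] turn [-0.    0.01  0.02] pos [ 0.6117 -0.2649  0.0553] gap 0.186 F [-3.7  4.3  8.7] t 53.2
```

```bash

python3 -m creep '[[[0,0.1,0],[0,0,0]],[[0,0.2,0],[0,0,0]],[[0,0.3,0],[0,0,0]],[[0,0.3,0],[0,0,0]],[[0,0.3,0],[0,0,0]],[[0,0.3,0],[0,0,0]],[[0,0.3,0],[0,0,0]],[[0,0.3,0],[0,0,0]],[[0,0.3,0],[0,0,0]],[[0,0.3,0],[0,0,0]],[[0,0.3,0],[0,0,0]],[[0,0.3,0],[0,0,0]],[[0,0.3,0],[0,0,0]],[[0,0.3,0],[0,0,0]],[[0,0.3,0],[0,0,0]],[[0,0.3,0],[0,0,0]],[[0,0.3,0],[0,0,0]],[[0,0.2,0],[0,0,0]],[[0,0.1,0],[0,0,0]],[[0,0,0],[0,0,0]]]' 
python3 -c "
from h import *
to(*w(.003,-.0635),.054)"
```

```text
time: 54.85
ee_pos: [0.6057, -0.1631, 0.0553]
ee_rot: [-3.141, 0.003, -3.076]
force: [0.7, 1.2, 6.9]
finger_gap: 0.187
finger_force: 58.6
units shift [0.09 4.18 0.06] turn [-0.01  0.02  0.03] pos [ 0.6057 -0.1631  0.0553] gap 0.187 F [0.7 1.2 6.9] t 54.9
```

```bash

python3 -m creep '[[[0,0.1,0],[0,0,0]],[[0,0.2,0],[0,0,0]],[[0,0.3,0],[0,0,0]],[[0,0.3,0],[0,0,0]],[[0,0.3,0],[0,0,0]],[[0,0.3,0],[0,0,0]],[[0,0.3,0],[0,0,0]],[[0,0.3,0],[0,0,0]],[[0,0.3,0],[0,0,0]],[[0,0.3,0],[0,0,0]],[[0,0.3,0],[0,0,0]],[[0,0.3,0],[0,0,0]],[[0,0.2,0],[0,0,0]],[[0,0.2,0],[0,0,0]],[[0,0.15,0],[0,0,0]],[[0,0.1,0],[0,0,0]],[[0,0.1,0],[0,0,0]],[[0,0,0],[0,0,0]]]' 
python3 -c "
from h import *
to(*w(.003,-.0635),.054);print(st(env.state()['ee_pos']))"
```

```text
time: 56.35
ee_pos: [0.6009, -0.0823, 0.0553]
ee_rot: [-3.141, 0.004, -3.077]
force: [4.2, 2.1, 6.3]
finger_gap: 0.184
finger_force: 58.6
units shift [0.12 0.14 0.06] turn [-0.    0.03  0.03] pos [ 0.6009 -0.0823  0.0553] gap 0.184 F [4.2 2.1 6.3] t 56.4
[ 0.00534334 -0.066248  ]
```

```bash

for i in 1 2 3; do python3 -m creep '[[[0,0.1,0],[0,0,0]],[[0,0.1,0],[0,0,0]],[[0,0,0],[0,0,0]]]' | egrep 'ee_pos|^force'; done
```

```text
ee_pos: [0.6008, -0.08, 0.0553]
force: [4.1, -11.3, 3.8]
ee_pos: [0.6008, -0.0798, 0.0554]
force: [6.6, -37.9, 0.4]
ee_pos: [0.6008, -0.0795, 0.0556]
force: [7.3, -65.0, -3.8]
```

The carriage is home against its stop. I'll back off, release, rise and go over to the gauge.

```bash

python3 -m creep '[[[0,-0.2,0],[0,0,0]],[[0,-0.15,0],[0,0,0]],[[0,0,0],[0,0,0]]]' | egrep 'ee_pos|^force'
python3 -m creep '[[[0,0,0],[0,0,0]],[[0,0,0],[0,0,0]],[[0,0,0],[0,0,0]],[[0,0,0],[0,0,0]],[[0,0,0],[0,0,0]],[[0,0,-1],[0,0,0]],[[0,0,-1],[0,0,0]],[[0,0,-1],[0,0,0]],[[0,0,-1],[0,0,0]],[[0,0,-1],[0,0,0]],[[0,0,-1],[0,0,0]],[[0,0,-1],[0,0,0]],[[0,0,-1],[0,0,0]],[[0,0,-1],[0,0,0]],[[0,0,-1],[0,0,0]],[[0,0,0],[0,0,0]],[[0,0,0],[0,0,0]]]' -0.2 | egrep 'ee_pos|^force'
python3 -c "
from h import *
to(.58,.17,.25)"
```

```text
ee_pos: [0.6008, -0.08, 0.0554]
force: [4.6, -15.7, 2.7]
ee_pos: [0.5996, -0.0774, 0.2546]
force: [0.5, 0.5, -0.6]
units shift [ 0.17 12.41  0.23] turn [-0.    0.02  0.02] pos [ 0.5996 -0.0774  0.2546] gap 0.6 F [ 0.5  0.5 -0.6] t 58.8
```

```bash

python3 -m creep '[[[0.1,1,0],[0,0,0]],[[0.1,1,0],[0,0,0]],[[0.1,1,0],[0,0,0]],[[0.1,1,0],[0,0,0]],[[0.1,1,0],[0,0,0]],[[0.1,1,0],[0,0,0]],[[0.1,1,0],[0,0,0]],[[0.1,1,0],[0,0,0]],[[0.1,1,0],[0,0,0]],[[0.1,1,0],[0,0,0]],[[0.1,1,0],[0,0,0]],[[0.1,1,0],[0,0,0]],[[0.1,1,0],[0,0,0]],[[0,0,1],[0,0,0]],[[0,0,0],[0,0,0]],[[0,0,0],[0,0,0]]]' | egrep 'ee_pos|^force'
python3 -c "
from h import *
c=shot('wrist','w14.png')
p=proj(c,[[.549,.1595,.04],[.541,.196,.033],[.58,.223,.088]]);print(p)
u,v=p.mean(0).astype(int); a=max(0,min(640-200,u-100)); b=max(0,min(480-150,v-75)); print(a,b)
cv2.imwrite('pics/v14.png',cv2.resize(c['img'][b:b+150,a:a+200],None,fx=4,fy=4,interpolation=2))"
```

```text
ee_pos: [0.5553, 0.18, 0.2325]
force: [0.2, -0.1, 1.6]
[[284.95164596 198.97868037]
 [328.73597614 190.82388361]
 [363.34585725 258.15396409]]
225 140
```

View pics/v14.png

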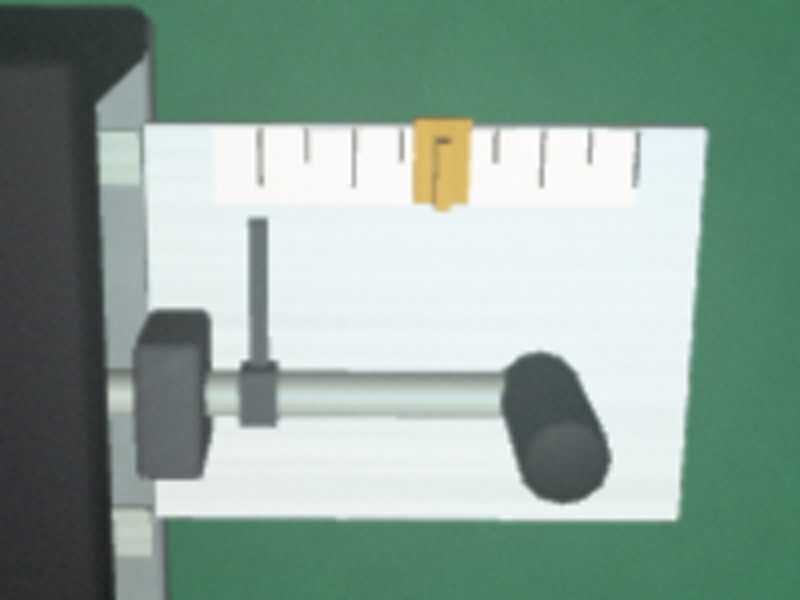

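The last view shows the pointer tip at (258,219), the brass index tip at (443,208) and the gauge handle top at (566,462), in the 4x crop.

```bash
python3 -c "
from h import *
np.set_printoptions(precision=4,suppress=True)
c=load('w14.png'); f=lambda u,v,z:ray(c,225+u/4-.375,140+v/4-.375,z)
for z in (.032,.038,.045):
    a,b=f(258,219,z),f(443,208,z); print(z,a,b,st(b)-st(a))
print('tick',[st(f(u,180,.031))[1] for u in (260,354,542,636)])
h=f(566,462,.088);print('handle',h,st(h)); 
print('rod x',st(f(258,390,.045)),'shelf',st(f(145,125,.03)),st(f(706,128,.03)))
to(.5805,.2235,.07)"
```

```text
0.032 [0.5465 0.1625 0.032 ] [0.5415 0.2018 0.032 ] [-0.0026  0.0395]
0.038 [0.5453 0.1627 0.038 ] [0.5404 0.2013 0.038 ] [-0.0025  0.0388]
0.045 [0.5438 0.163  0.045 ] [0.539  0.2008 0.045 ] [-0.0025  0.038 ]
tick [np.float64(0.18190771172574924), np.float64(0.2019206056007247), np.float64(0.24194081386539731), np.float64(0.2619481287735803)]
handle [0.5774 0.2248 0.088 ] [0.0009 0.2417]
rod x [0.0004 0.1817] shelf [-0.0534  0.1577] [-0.0533  0.2763]
units shift [-1.38  2.1   8.17] turn [-0.   -0.01  0.02] pos [0.5558 0.1798 0.2335] gap 0.599 F [-1.2  0.3 -0.4] t 60.1
```

Target travel is 38.8 mm. The 20 mm tick spacing confirms the scale. Now I'll grip the gauge handle.

```bash

python3 -m creep '[[[-0.6,1,0],[0,0,0]],[[-0.66,1.0,0],[0,0,0]],[[0,0.15,1],[0,0,0]],[[0,0,1],[0,0,0]],[[0,0,1],[0,0,0]],[[0,0,1],[0,0,0]],[[0,0,1],[0,0,0]],[[0,0,1],[0,0,0]],[[0,0,0],[0,0,0]],[[0,0,0],[0,0,0]]]' 0.1 | egrep 'ee_pos|^force'
python3 -c "
from h import *
to(.5788,.224,.067)"
```

```text
ee_pos: [0.5785, 0.2241, 0.114]
force: [0.5, -0.7, -0.0]
units shift [-0.02 -0.01  2.35] turn [-0.   -0.01  0.02] pos [0.5785 0.2241 0.114 ] gap 0.453 F [ 0.5 -0.7 -0. ] t 61.0
```

```bash

python3 -m creep '[[[0,0,0.8],[0,0,0]],[[0,0,0.7],[0,0,0]],[[0,0,0.5],[0,0,0]],[[0,0,0.35],[0,0,0]],[[0,0,0],[0,0,0]]]' | egrep 'ee_pos|^force'
python3 -m creep '[[[0,0,0],[0,0,0]],[[0,0,0],[0,0,0]],[[0,0,0],[0,0,0]],[[0,0,0],[0,0,0]],[[0,0,0],[0,0,0]],[[0,0,0],[0,0,0]],[[0,0,0],[0,0,0]]]' 1 70
python3 -c "
from h import *
print(st(env.state()['ee_pos']))"
```

```text
ee_pos: [0.5785, 0.2246, 0.0664]
force: [-0.1, 0.4, -0.3]
time: 61.98
ee_pos: [0.5792, 0.2247, 0.0681]
ee_rot: [-3.141, 0.002, -3.077]
force: [-0.8, -3.9, 5.1]
finger_gap: 0.172
finger_force: 68.3
[0.00270076 0.24146369]
```

```bash

python3 -m creep '[[[0,0.1,0],[0,0,0]],[[0,0.2,0],[0,0,0]],[[0,0.2,0],[0,0,0]],[[0,0.2,0],[0,0,0]],[[0,0.2,0],[0,0,0]],[[0,0.2,0],[0,0,0]],[[0,0.2,0],[0,0,0]],[[0,0.2,0],[0,0,0]],[[0,0.2,0],[0,0,0]],[[0,0.2,0],[0,0,0]],[[0,0.05,0],[0,0,0]],[[0,0,0],[0,0,0]],[[0,0,0],[0,0,0]]]'
python3 -c "
from h import *
print(st(env.state()['ee_pos']))
c=shot('wrist','w15.png'); h=c['img'].astype(int)
m=(h[...,2]-h[...,0]>60)&(h[...,2]>150)
ys,xs=np.nonzero(m); print('brass',len(xs),xs.min(),xs.max(),ys.min(),ys.max(),proj(c,[[.5408,.2015,.035]]))
v=ys.max()
print('col just below index',v)
for k in (3,5,8): print(k,[(int(x)) for x in np.nonzero(h[v+k,xs.min()-30:xs.max()+30].mean(1)<130)[0]+xs.min()-30])
"
```

```text
time: 63.07
ee_pos: [0.577, 0.2631, 0.068]
ee_rot: [-3.14, 0.002, -3.077]
force: [0.6, -7.4, 5.4]
finger_gap: 0.172
finger_force: 68.4
[0.00281781 0.27995004]
brass 1972 159 639 161 479 [[176.32360063 202.50469667]]
col just below index 479Traceback (most recent call last):
  File "<string>", line 9, in <module>
    for k in (3,5,8): print(k,[(int(x)) for x in np.nonzero(h[v+k,xs.min()-30:xs.max()+30].mean(1)<130)[0]+xs.min()-30])
                                                            ~^^^^^^^^^^^^^^^^^^^^^^^^^^^^^
IndexError: index 482 is out of bounds for axis 0 with size 480
```

```bash

python3 -c "
from h import *
c=load('w15.png'); h=c['img'].astype(int)
m=(h[...,2]-h[...,0]>60)&(h[...,2]>150)
m[:,260:]=0;m[:120]=0;m[260:]=0
ys,xs=np.nonzero(m); print('brass',len(xs),xs.min(),xs.max(),ys.min(),ys.max())
v=ys.max(); t=xs[ys>=v-1]; print('tip u',t.min(),t.max(), 'v',v)
for k in (1,3,6,10,15,20,30): print(v+k,[(int(x)) for x in np.nonzero(h[v+k,xs.min()-20:xs.max()+20].mean(1)<140)[0]+xs.min()-20])
"
```

```text
brass 952 159 189 161 205
tip u 167 173 v 205
206 []
208 []
211 [167, 168, 169, 170, 171, 172, 173, 174, 175, 176, 177]
215 [167, 168, 169, 170, 171, 172, 173, 174, 175, 176, 177]
220 [167, 168, 169, 170, 171, 172, 173, 174, 175, 176, 177, 178]
225 [168, 169, 170, 171, 172, 173, 174, 175, 176, 177, 178]
235 [169, 170, 171, 172, 173, 174, 175, 176, 177, 178, 179]
```

Pointer at u ≈ 171.5 and index tip at u ≈ 170, so they are aligned within 1 mm. I'll hold for over 3 s and then let the gauge home slowly.

```bash

for i in 1 2; do python3 -m creep '[[[0,0,0],[0,0,0]],[[0,0,0],[0,0,0]],[[0,0,0],[0,0,0]],[[0,0,0],[0,0,0]],[[0,0,0],[0,0,0]],[[0,0,0],[0,0,0]],[[0,0,0],[0,0,0]],[[0,0,0],[0,0,0]],[[0,0,0],[0,0,0]],[[0,0,0],[0,0,0]],[[0,0,0],[0,0,0]],[[0,0,0],[0,0,0]],[[0,0,0],[0,0,0]],[[0,0,0],[0,0,0]],[[0,0,0],[0,0,0]],[[0,0,0],[0,0,0]],[[0,0,0],[0,0,0]],[[0,0,0],[0,0,0]],[[0,0,0],[0,0,0]],[[0,0,0],[0,0,0]]]' | egrep 'time|ee_pos|^force'; done
python3 -m creep '[[[0,-0.1,0],[0,0,0]],[[0,-0.2,0],[0,0,0]],[[0,-0.2,0],[0,0,0]],[[0,-0.2,0],[0,0,0]],[[0,-0.2,0],[0,0,0]],[[0,-0.2,0],[0,0,0]],[[0,-0.2,0],[0,0,0]],[[0,-0.2,0],[0,0,0]],[[0,-0.2,0],[0,0,0]],[[0,-0.2,0],[0,0,0]],[[0,-0.06,0],[0,0,0]],[[0,0,0],[0,0,0]]]'
python3 -m creep '[[[0,0,0],[0,0,0]],[[0,0,0],[0,0,0]],[[0,0,0],[0,0,0]],[[0,0,0],[0,0,0]],[[0,0,0],[0,0,0]],[[0,0,0],[0,0,0]],[[0,0,-1],[0,0,0]],[[0,0,-1],[0,0,0]],[[0,0,-1],[0,0,0]],[[0,0,-1],[0,0,0]],[[0,0,-1],[0,0,0]],[[0,0,-1],[0,0,0]],[[0,0,-1],[0,0,0]],[[0,0,-1],[0,0,0]],[[0,0,-1],[0,0,0]],[[0,0,0],[0,0,0]],[[0,0,0],[0,0,0]]]' 0.1
python3 -c "
from h import *
to(*w(.002,-.064),.25)"
```

```text
time: 64.78
ee_pos: [0.577, 0.2629, 0.068]
force: [0.9, -7.8, 5.3]
time: 66.45
ee_pos: [0.5769, 0.2629, 0.068]
force: [-0.0, -8.1, 5.3]
time: 67.45
ee_pos: [0.5793, 0.2243, 0.068]
ee_rot: [3.142, 0.002, -3.077]
force: [-2.0, -4.2, 7.1]
finger_gap: 0.171
finger_force: 68.8
time: 68.87
ee_pos: [0.5792, 0.2249, 0.2476]
ee_rot: [3.141, 0.002, -3.077]
force: [-0.8, -0.2, -0.8]
finger_gap: 0.448
finger_force: 0.0
units shift [  0.08 -15.28  -0.13] turn [0.   0.02 0.02] pos [0.5792 0.2249 0.2476] gap 0.448 F [-0.8 -0.2 -0.8] t 68.9
```

```bash

python3 -m creep '[[[0,-1,0],[0,0,0]],[[0,-1,0],[0,0,0]],[[0,-1,0],[0,0,0]],[[0,-1,0],[0,0,0]],[[0,-1,0],[0,0,0]],[[0,-1,0],[0,0,0]],[[0,-1,0],[0,0,0]],[[0,-1,0],[0,0,0]],[[0,-1,0],[0,0,0]],[[0,-1,0],[0,0,0]],[[0,-1,0],[0,0,0]],[[0,-1,0],[0,0,0]],[[0,-1,0],[0,0,0]],[[0,-1,0],[0,0,0]],[[0,-1,0],[0,0,0]],[[0,-0.3,0],[0,0,0]],[[0,0,0],[0,0,0]],[[0,0,0],[0,0,0]]]' -0.2 | egrep 'ee_pos|^force'
python3 -c "
from h import *
to(.6003,-.0805,.054)"
```

```text
ee_pos: [0.5982, -0.0804, 0.2461]
force: [0.1, 0.6, 0.3]
units shift [-0.11 -0.02  9.61] turn [ 0.   -0.01  0.02] pos [ 0.5982 -0.0804  0.2461] gap 0.602 F [0.1 0.6 0.3] t 70.4
```

```bash

python3 -m creep '[[[-0.11,0,1],[0,0,0]],[[0,0,1],[0,0,0]],[[0,0,1],[0,0,0]],[[0,0,1],[0,0,0]],[[0,0,1],[0,0,0]],[[0,0,1],[0,0,0]],[[0,0,1],[0,0,0]],[[0,0,1],[0,0,0]],[[0,0,1],[0,0,0]],[[0,0,0.6],[0,0,0]],[[0,0,0],[0,0,0]],[[0,0,0],[0,0,0]]]' | egrep 'ee_pos|^force'
python3 -m creep '[[[0,0,0],[0,0,0]],[[0,0,0],[0,0,0]],[[0,0,0],[0,0,0]],[[0,0,0],[0,0,0]],[[0,0,0],[0,0,0]],[[0,0,0],[0,0,0]],[[0,0,0],[0,0,0]],[[0,0,0],[0,0,0]]]' 1 60
python3 -m creep '[[[0,-0.1,0],[0,0,0]],[[0,-0.2,0],[0,0,0]],[[0,-0.3,0],[0,0,0]],[[0,-0.3,0],[0,0,0]],[[0,-0.3,0],[0,0,0]],[[0,-0.3,0],[0,0,0]],[[0,-0.3,0],[0,0,0]],[[0,-0.3,0],[0,0,0]],[[0,-0.3,0],[0,0,0]],[[0,-0.3,0],[0,0,0]],[[0,-0.3,0],[0,0,0]],[[0,-0.3,0],[0,0,0]],[[0,-0.3,0],[0,0,0]],[[0,-0.3,0],[0,0,0]],[[0,-0.3,0],[0,0,0]],[[0,-0.3,0],[0,0,0]],[[0,-0.3,0],[0,0,0]],[[0,-0.2,0],[0,0,0]],[[0,-0.1,0],[0,0,0]],[[0,0,0],[0,0,0]]]' | egrep 'ee_pos|^force'
python3 -m creep '[[[0,-0.1,0],[0,0,0]],[[0,-0.2,0],[0,0,0]],[[0,-0.3,0],[0,0,0]],[[0,-0.3,0],[0,0,0]],[[0,-0.3,0],[0,0,0]],[[0,-0.3,0],[0,0,0]],[[0,-0.3,0],[0,0,0]],[[0,-0.3,0],[0,0,0]],[[0,-0.3,0],[0,0,0]],[[0,-0.3,0],[0,0,0]],[[0,-0.3,0],[0,0,0]],[[0,-0.3,0],[0,0,0]],[[0,-0.2,0],[0,0,0]],[[0,-0.2,0],[0,0,0]],[[0,-0.15,0],[0,0,0]],[[0,-0.1,0],[0,0,0]],[[0,0,0],[0,0,0]]]' | egrep 'ee_pos|^force'
python3 -c "
from h import *
to(.6107,-.264,.054);print(st(env.state()['ee_pos']))"
```

```text
ee_pos: [0.6002, -0.0795, 0.0546]
force: [0.0, -0.7, 0.4]
time: 72.03
ee_pos: [0.6014, -0.0805, 0.0561]
ee_rot: [-3.141, 0.002, -3.077]
force: [-1.9, 1.7, 7.6]
finger_gap: 0.179
finger_force: 58.4
ee_pos: [0.6075, -0.1832, 0.0561]
force: [-4.2, -1.4, 9.5]
ee_pos: [0.6121, -0.262, 0.056]
force: [-6.6, -1.6, 9.3]
units shift [ 0.08 -0.09  0.1 ] turn [-0.01  0.    0.02] pos [ 0.6121 -0.262   0.056 ] gap 0.184 F [-6.6 -1.6  9.3] t 75.1
[ 0.00536909 -0.24634783]
```

```bash

for i in 1 2; do python3 -m creep '[[[0,-0.1,0],[0,0,0]],[[0,0,0],[0,0,0]]]' | egrep 'ee_pos|^force'; done
python3 -m creep '[[[0,0,0],[0,0,0]],[[0,0,0],[0,0,0]],[[0,0,0],[0,0,0]],[[0,0,0],[0,0,0]],[[0,0,0],[0,0,0]],[[0,0,0],[0,0,0]],[[0,0,-1],[0,0,0]],[[0,0,-1],[0,0,0]],[[0,0,-1],[0,0,0]],[[0,0,-1],[0,0,0]],[[0,0,-1],[0,0,0]],[[0,1,-0.5],[0,0,0]],[[0,1,0],[0,0,0]],[[0,1,0],[0,0,0]],[[0,1,0],[0,0,0]],[[0,1,0],[0,0,0]],[[0,1,0],[0,0,0]],[[0,0,0],[0,0,0]],[[0,0,0],[0,0,0]]]' 0.1 | egrep 'ee_pos|^force|gap'
python3 -c "
from h import *
c=shot('wrist','w16.png');s=shot('side','s16.png')
for n,x in [('A',(.03,-.075)),('B',(-.032,-.074)),('C',(.03,-.1295)),('D',(-.031,-.1295))]: print(n,fitknob([c],x,.02,False),fitknob([s],x,.02,False))
x0=(.0,-.249);print('handle',ray(c,*proj(c,[[*w(*x0),.081]])[0],.081))
to(*w(-.032,-.074),.064)
"
```

```text
ee_pos: [0.6122, -0.2638, 0.0561]
force: [-7.1, -1.5, 10.6]
ee_pos: [0.6123, -0.2648, 0.056]
force: [-8.2, 5.8, 11.8]
ee_pos: [0.6049, -0.1448, 0.165]
force: [0.5, 0.0, -0.5]
finger_gap: 0.45
A (array([ 0.0309, -0.0741,  0.    ,  0.    ,  0.    ]), array([0.16])) (array([ 0.0351, -0.069 ,  0.    ,  0.    ,  0.    ]), array([0.22]))
B (array([-0.0338, -0.0754,  0.    ,  0.    ,  0.    ]), array([0.51])) (array([-0.0311, -0.0709,  0.    ,  0.    ,  0.    ]), array([0.19]))
C (array([ 0.0259, -0.1314,  0.    ,  0.    ,  0.    ]), array([0.16])) (array([ 0.0293, -0.1299,  0.    ,  0.    ,  0.    ]), array([0.15]))
D (array([-0.0343, -0.1314,  0.    ,  0.    ,  0.    ]), array([0.6])) (array([-0.0295, -0.129 ,  0.    ,  0.    ,  0.    ]), array([0.1]))
handle [ 0.60692811 -0.26502158  0.081     ]
units shift [1.86 2.81 5.04] turn [-0.    0.    0.02] pos [ 0.6049 -0.146   0.1648] gap 0.45 F [0.1 0.5 0.3] t 77.1
```

All pots stood the trip. Now I'll move them to the checked tray, B first: slots at st x = −0.139, y = 0.1865, 0.1265, 0.0665 and 0.0065.

```bash

python3 -m creep '[[[0.62,0.93,0],[0,0,0]],[[0.62,0.93,0],[0,0,0]],[[0.62,0.95,0],[0,0,0]],[[0,0,1],[0,0,0]],[[0,0,1],[0,0,0]],[[0,0,1],[0,0,0]],[[0,0,1],[0,0,0]],[[0,0,0.7],[0,0,0]],[[0,0,0.3],[0,0,0]],[[0,0,0],[0,0,0]]]' | egrep 'ee_pos|^force'
python3 -m creep '[[[0,0,0],[0,0,0]],[[0,0,0],[0,0,0]],[[0,0,0],[0,0,0]],[[0,0,0],[0,0,0]],[[0,0,0],[0,0,0]],[[0,0,0],[0,0,0]],[[0,0,-0.5],[0,0,0]],[[0,0,-1],[0,0,0]],[[0,0,-1],[0,0,0]],[[0,0,-1],[0,0,0]],[[0,0,-1],[0,0,0]],[[0,0,-0.5],[0,0,0]],[[0,0,0],[0,0,0]]]' 1 40
python3 -c "
from h import *
to(*w(-.139,.1865),.050)"
```

```text
ee_pos: [0.5633, -0.0924, 0.0635]
force: [0.6, 0.5, -0.2]
time: 79.05
ee_pos: [0.5652, -0.0919, 0.1674]
ee_rot: [-3.141, 0.004, -3.077]
force: [1.3, 0.1, -0.8]
finger_gap: 0.229
finger_force: 39.3
units shift [ 5.39 13.03  5.84] turn [-0.01  0.03  0.02] pos [ 0.5652 -0.0919  0.1674] gap 0.229 F [ 1.3  0.1 -0.8] t 79.0
```

```bash

python3 -m creep '[[[0.9,0,0],[0,0,0]],[[0.9,0,0],[0,0,0]],[[0.9,0,0],[0,0,0]],[[0.9,0,0],[0,0,0]],[[0.9,1,0],[0,0,0]],[[0.9,1,0],[0,0,0]],[[0,1,0],[0,0,0]],[[0,1,0],[0,0,0]],[[0,1,0],[0,0,0]],[[0,1,0],[0,0,0]],[[0,1,0],[0,0,0]],[[0,1,0],[0,0,0]],[[0,1,0],[0,0,0]],[[0,1,0],[0,0,0]],[[0,1,0],[0,0,0]],[[0,1,0],[0,0,0]],[[0,1,0],[0,0,0]],[[0,0,0],[0,0,0]],[[0,0,0],[0,0,0]]]' | egrep 'ee_pos|^force'
python3 -c "
from h import *
to(*w(-.139,.1865),.050)
c=shot('wrist','w17.png');g=cv2.cvtColor(c['img'],cv2.COLOR_BGR2GRAY).astype(int)
# tray +x/-x rims: look along st x at several y for green/non-green transitions at z=.014
for y in (.06,.10,.14):
    X=np.arange(-.21,-.085,.001); P=proj(c,[[*w(x,y),.014] for x in X]).round().astype(int)
    col=[c['img'][v,u].astype(int) if 0<=u<640 and 0<=v<480 else np.array([0,0,0]) for u,v in P]
    print(y,''.join('G' if k[1]-k[2]>35 else 'w' if k.min()>140 else '.' for k in col))
for x in (-.15,-.135):
    Y=np.arange(.0,.25,.002); P=proj(c,[[*w(x,y),.014] for y in Y]).round().astype(int)
    col=[c['img'][v,u].astype(int) if 0<=u<640 and 0<=v<480 else np.array([0,0,0]) for u,v in P]
    print(x,''.join('G' if k[1]-k[2]>35 else 'w' if k.min()>140 else '.' for k in col))
"
```

```text
ee_pos: [0.4389, 0.1612, 0.1638]
force: [-0.2, -0.6, -0.1]
units shift [-0.12 -0.01  5.69] turn [-0.   -0.01  0.04] pos [0.4389 0.1612 0.1638] gap 0.232 F [-0.2 -0.6 -0.1] t 80.6
0.06 GGGGGGGGGGGGGGGGGGGGGGGGGGGG..wwwwwwwwwwwwwwwwwwwwwwwwwwwwwwwwwwwwwwwwwwwwwwwwwwwwwwwwwwwwwwwwwwwwwwwwwwwww...wwwwGGGGGGGGGGG
0.1 GGGGGGGGGGGGGGGGGGGGGGGGGGGGG..wwwwwwwwwwwwwwwwwwwwwwwwwwwwwwwwwwwwwwwwwwwwwwwwwwwwwwwwwwwwwwwwwwwwwwwwwwww...wwwwGGGGGGGGGGG
0.14 GGGGGGGGGGGGGGGGGGGGGGGGGGGGG..wwwwwwwwwwwwwwwwwwwwwwwwwwwwwwwwwwwwwwwwwwwwwwwwwwwwwwwwwwwwwwwwwwwwwwwwwwwww...wwwGGGGGGGGGGG
-0.15 wwwwwwwwwwwwwwwwwwwwwwwwwwwwwwwwwwwwwwwwwwwwwwwwwwwwwwwwwwwwwwwwwwwwwwwwwwwwwwwwwwwwwwwwwwwwwwwwwwwwwwwwwwwwwww.GGGGGGGGGGGGG
-0.135 wwwwwwwwwwwwwwwwwwwwwwwwwwwwwwwwwwwwwwwwwwwwwwwwwwwwwwwwwwwwwwwwwwwwwwwwwwwwwwwwwwwwwwwwwww.......wwwwwwwwwwwww.GGGGGGGGGGGGG
```

The tray is confirmed: centre at st(−0.139, 0.098), parallel to the station. I'll lower B.

```bash

python3 -m creep '[[[-0.12,0,1],[0,0,0]],[[0,0,1],[0,0,0]],[[0,0,1],[0,0,0]],[[0,0,1],[0,0,0]],[[0,0,1],[0,0,0]],[[0,0,0.3],[0,0,0]],[[0,0,0],[0,0,0]],[[0,0,0],[0,0,0]]]' | egrep 'ee_pos|^force'
for i in 1 2 3 4; do python3 -m creep '[[[0,0,0.1],[0,0,0]],[[0,0,0],[0,0,0]]]' | egrep 'ee_pos|^force'; done
```

```text
ee_pos: [0.442, 0.1604, 0.0592]
force: [-0.2, 0.2, 0.2]
ee_pos: [0.4426, 0.161, 0.0576]
force: [0.6, -0.8, -1.6]
ee_pos: [0.4422, 0.1609, 0.055]
force: [0.6, -0.2, -0.1]
ee_pos: [0.4419, 0.1608, 0.0526]
force: [0.1, 0.8, -1.0]
ee_pos: [0.4418, 0.1608, 0.0505]
force: [0.4, -1.1, -0.2]
```

```bash

python3 -m creep '[[[0,0,0.1],[0,0,0]],[[0,0,0],[0,0,0]]]' | egrep 'ee_pos|^force'
python3 -m creep '[[[0,0,0],[0,0,0]],[[0,0,0],[0,0,0]],[[0,0,0],[0,0,0]],[[0,0,0],[0,0,0]],[[0,0,0],[0,0,0]],[[0,0,-1],[0,0,0]],[[0,0,-1],[0,0,0]],[[0,0,-1],[0,0,0]],[[0,0,-1],[0,0,0]],[[0,0,-1],[0,0,0]],[[0,0,-0.8],[0,0,0]],[[0,0,0],[0,0,0]]]' 0.1 | egrep 'ee_pos|^force|gap'
python3 -c "
from h import *
to(*w(-.032,-.13),.064)
"
```

```text
ee_pos: [0.4424, 0.1608, 0.0496]
force: [-5.4, -2.3, 18.1]
ee_pos: [0.4433, 0.1614, 0.1677]
force: [-0.0, 0.8, 0.3]
finger_gap: 0.446
units shift [ -5.18 -15.85   5.19] turn [0.01 0.03 0.02] pos [0.4433 0.1614 0.1677] gap 0.446 F [-0.   0.8  0.3] t 83.2
```

```bash

python3 -m creep '[[[0,-1,0],[0,0,0]],[[0,-1,0],[0,0,0]],[[0,-1,0],[0,0,0]],[[0,-1,0],[0,0,0]],[[0,-1,0],[0,0,0]],[[0,-1,0],[0,0,0]],[[0,-1,0],[0,0,0]],[[0,-1,0],[0,0,0]],[[0,-1,0],[0,0,0]],[[0,-1,0],[0,0,0]],[[-0.86,-1,0],[0,0,0]],[[-0.86,-1,0],[0,0,0]],[[-0.86,-1,0],[0,0,0]],[[-0.86,-1,0],[0,0,0]],[[-0.86,-1,0],[0,0,0]],[[-0.86,-0.85,0],[0,0,0]],[[0,0,0],[0,0,0]],[[0,0,0],[0,0,0]]]' | egrep 'ee_pos|^force|gap'
python3 -c "
from h import *
to(*w(-.032,-.13),.064)
"
```

```text
ee_pos: [0.5655, -0.1494, 0.1636]
force: [-1.1, 0.6, 0.3]
finger_gap: 0.452
units shift [-0.11  0.05  4.98] turn [ 0.   -0.01  0.01] pos [ 0.5655 -0.1494  0.1636] gap 0.452 F [-1.1  0.6  0.3] t 84.7
```

```bash

python3 -m creep '[[[-0.1,0.05,1],[0,0,0]],[[0,0,1],[0,0,0]],[[0,0,1],[0,0,0]],[[0,0,1],[0,0,0]],[[0,0,0.7],[0,0,0]],[[0,0,0.3],[0,0,0]],[[0,0,0],[0,0,0]]]' | egrep 'ee_pos|^force'
python3 -m creep '[[[0,0,0],[0,0,0]],[[0,0,0],[0,0,0]],[[0,0,0],[0,0,0]],[[0,0,0],[0,0,0]],[[0,0,0],[0,0,0]],[[0,0,0],[0,0,0]],[[0,0,-0.5],[0,0,0]],[[0,0,-1],[0,0,0]],[[0,0,-1],[0,0,0]],[[0,0,-1],[0,0,0]],[[0,0,-1],[0,0,0]],[[0,0,-0.5],[0,0,0]],[[0,0,0],[0,0,0]]]' 1 40
python3 -c "
from h import *
to(*w(-.139,.1265),.050)"
```

```text
ee_pos: [0.566, -0.1469, 0.0636]
force: [-0.5, 1.1, 1.7]
time: 86.35
ee_pos: [0.5684, -0.148, 0.1674]
ee_rot: [-3.14, 0.004, -3.077]
force: [1.3, 0.4, -0.5]
finger_gap: 0.234
finger_force: 39.2
units shift [ 5.38 12.84  5.83] turn [-0.01  0.03  0.02] pos [ 0.5684 -0.148   0.1674] gap 0.234 F [ 1.3  0.4 -0.5] t 86.3
```

```bash

python3 -m creep '[[[0.88,0,0],[0,0,0]],[[0.88,0,0],[0,0,0]],[[0.88,0,0],[0,0,0]],[[0.88,1,0],[0,0,0]],[[0.88,1,0],[0,0,0]],[[0.88,1,0],[0,0,0]],[[0,1,0],[0,0,0]],[[0,1,0],[0,0,0]],[[0,1,0],[0,0,0]],[[0,1,0],[0,0,0]],[[0,1,0],[0,0,0]],[[0,1,0],[0,0,0]],[[0,1,0],[0,0,0]],[[0,1,0],[0,0,0]],[[0,1,0],[0,0,0]],[[0,0.84,0],[0,0,0]],[[0,0,0],[0,0,0]],[[0,0,0],[0,0,0]]]' | egrep 'ee_pos|^force'
python3 -c "
from h import *
to(*w(-.139,.1265),.050)"
python3 -m creep '[[[0,0,1],[0,0,0]],[[0,0,1],[0,0,0]],[[0,0,1],[0,0,0]],[[0,0,1],[0,0,0]],[[0,0,1],[0,0,0]],[[0,0,0.3],[0,0,0]],[[0,0,0.1],[0,0,0]],[[0,0,0.1],[0,0,0]],[[0,0,0],[0,0,0]]]' | egrep 'ee_pos|^force'
for i in 1 2 3 ; do python3 -m creep '[[[0,0,0.1],[0,0,0]],[[0,0,0],[0,0,0]]]' | egrep 'ee_pos|^force'; done
```

```text
ee_pos: [0.4448, 0.1021, 0.1639]
force: [0.3, -0.5, -0.9]
units shift [-0.01 -0.05  5.69] turn [-0.   -0.01  0.04] pos [0.4448 0.1021 0.1639] gap 0.237 F [ 0.3 -0.5 -0.9] t 87.8
ee_pos: [0.4458, 0.1016, 0.0553]
force: [-0.2, -0.4, -0.8]
ee_pos: [0.4458, 0.1018, 0.0533]
force: [-0.5, -0.6, -1.0]
ee_pos: [0.4454, 0.1018, 0.0508]
force: [-0.0, -0.3, -0.0]
ee_pos: [0.4463, 0.1016, 0.0495]
force: [-1.8, -3.0, 11.7]
```

```bash

python3 -m creep '[[[0,0,0],[0,0,0]],[[0,0,0],[0,0,0]],[[0,0,0],[0,0,0]],[[0,0,0],[0,0,0]],[[0,0,0],[0,0,0]],[[0,0,-1],[0,0,0]],[[0,0,-1],[0,0,0]],[[0,0,-1],[0,0,0]],[[0,0,-1],[0,0,0]],[[0,0,-1],[0,0,0]],[[0,0,-0.8],[0,0,0]],[[0,-1,0],[0,0,0]],[[0,-1,0],[0,0,0]],[[0,-1,0],[0,0,0]],[[0,-1,0],[0,0,0]],[[0,-1,0],[0,0,0]],[[0,-1,0],[0,0,0]],[[0,-1,0],[0,0,0]],[[0,-1,0],[0,0,0]]]' 0.1 | egrep 'ee_pos|^force|gap'
python3 -m creep '[[[0,-1,0],[0,0,0]],[[0,-1,0],[0,0,0]],[[-1,0,0],[0,0,0]],[[-1,0,0],[0,0,0]],[[-1,0,0],[0,0,0]],[[-1,0,0],[0,0,0]],[[-1,0,0],[0,0,0]],[[-1,0,0],[0,0,0]],[[-1,0,0],[0,0,0]],[[-1,0,0],[0,0,0]],[[-0.5,0,0],[0,0,0]],[[0,0,0],[0,0,0]],[[0,0,0],[0,0,0]]]' | egrep 'ee_pos|^force|gap'
python3 -c "
from h import *
to(*w(.031,-.0735),.064)
"
```

```text
ee_pos: [0.4556, -0.0589, 0.1648]
force: [0.2, 0.6, 0.6]
finger_gap: 0.45
ee_pos: [0.6278, -0.0868, 0.1642]
force: [-1.1, 0.3, -0.5]
finger_gap: 0.447
units shift [ 0.04 -0.06  5.01] turn [ 0.   -0.01  0.02] pos [ 0.6278 -0.0868  0.1642] gap 0.447 F [-1.1  0.3 -0.5] t 91.8
```

```bash

python3 -m creep '[[[0.04,-0.05,1],[0,0,0]],[[0,0,1],[0,0,0]],[[0,0,1],[0,0,0]],[[0,0,1],[0,0,0]],[[0,0,0.7],[0,0,0]],[[0,0,0.3],[0,0,0]],[[0,0,0],[0,0,0]]]' | egrep 'ee_pos|^force'
python3 -m creep '[[[0,0,0],[0,0,0]],[[0,0,0],[0,0,0]],[[0,0,0],[0,0,0]],[[0,0,0],[0,0,0]],[[0,0,0],[0,0,0]],[[0,0,0],[0,0,0]],[[0,0,-0.5],[0,0,0]],[[0,0,-1],[0,0,0]],[[0,0,-1],[0,0,0]],[[0,0,-1],[0,0,0]],[[0,0,-1],[0,0,0]],[[0,0,-0.5],[0,0,0]],[[0,0,0],[0,0,0]]]' 1 40
python3 -c "
from h import *
to(*w(-.139,.0665),.050)"
```

```text
ee_pos: [0.6257, -0.0879, 0.0638]
force: [0.1, 1.1, 0.5]
time: 93.43
ee_pos: [0.6284, -0.088, 0.1677]
ee_rot: [-3.141, 0.004, -3.077]
force: [0.7, -0.3, -1.3]
finger_gap: 0.233
finger_force: 39.3
units shift [8.58 7.04 5.84] turn [-0.01  0.03  0.02] pos [ 0.6284 -0.088   0.1677] gap 0.233 F [ 0.7 -0.3 -1.3] t 93.4
```

```bash

python3 -m creep '[[[0.95,0,0],[0,0,0]],[[0.95,0,0],[0,0,0]],[[0.95,0,0],[0,0,0]],[[0.95,0,0],[0,0,0]],[[0.95,0,0],[0,0,0]],[[0.95,0,0],[0,0,0]],[[0.95,1,0],[0,0,0]],[[0.95,1,0],[0,0,0]],[[0.95,1,0],[0,0,0]],[[0,1,0],[0,0,0]],[[0,1,0],[0,0,0]],[[0,1,0],[0,0,0]],[[0,1,0],[0,0,0]],[[0,0,0],[0,0,0]],[[0,0,0],[0,0,0]]]' | egrep 'ee_pos|^force'
python3 -c "
from h import *
to(*w(-.139,.0665),.050)"
python3 -m creep '[[[0,0,1],[0,0,0]],[[0,0,1],[0,0,0]],[[0,0,1],[0,0,0]],[[0,0,1],[0,0,0]],[[0,0,1],[0,0,0]],[[0,0,0.3],[0,0,0]],[[0,0,0.1],[0,0,0]],[[0,0,0.1],[0,0,0]],[[0,0,0],[0,0,0]]]' | egrep 'ee_pos|^force'
for i in 1 2 3 ; do python3 -m creep '[[[0,0,0.1],[0,0,0]],[[0,0,0],[0,0,0]]]' | egrep 'ee_pos|^force'; done
```

```text
ee_pos: [0.4469, 0.0414, 0.164]
force: [-0.5, -0.9, -1.4]
units shift [-0.09 -0.01  5.7 ] turn [-0.   -0.01  0.04] pos [0.4469 0.0414 0.164 ] gap 0.228 F [-0.5 -0.9 -1.4] t 94.7
ee_pos: [0.448, 0.0406, 0.0553]
force: [0.2, -0.2, -0.3]
ee_pos: [0.448, 0.0408, 0.0532]
force: [0.4, 0.2, -0.8]
ee_pos: [0.4476, 0.0408, 0.0508]
force: [-0.6, -0.2, -1.3]
ee_pos: [0.4482, 0.0405, 0.0498]
force: [-5.2, -4.0, 19.5]
```

```bash

python3 -m creep '[[[0,0,0],[0,0,0]],[[0,0,0],[0,0,0]],[[0,0,0],[0,0,0]],[[0,0,0],[0,0,0]],[[0,0,0],[0,0,0]],[[0,0,-1],[0,0,0]],[[0,0,-1],[0,0,0]],[[0,0,-1],[0,0,0]],[[0,0,-1],[0,0,0]],[[0,0,-1],[0,0,0]],[[0,0,-0.8],[0,0,0]],[[0,-1,0],[0,0,0]],[[0,-1,0],[0,0,0]],[[0,-1,0],[0,0,0]],[[0,-1,0],[0,0,0]],[[0,-1,0],[0,0,0]],[[0,-1,0],[0,0,0]],[[0,-1,0],[0,0,0]],[[0,-1,0],[0,0,0]]]' 0.1 | egrep 'ee_pos|^force|gap'
python3 -m creep '[[[0,-1,0],[0,0,0]],[[0,-0.8,0],[0,0,0]],[[-1,0,0],[0,0,0]],[[-1,0,0],[0,0,0]],[[-1,0,0],[0,0,0]],[[-1,0,0],[0,0,0]],[[-1,0,0],[0,0,0]],[[-1,0,0],[0,0,0]],[[-1,0,0],[0,0,0]],[[-1,0,0],[0,0,0]],[[-0.35,0,0],[0,0,0]],[[0,0,0],[0,0,0]],[[0,0,0],[0,0,0]]]' | egrep 'ee_pos|^force|gap'
python3 -c "
from h import *
to(*w(.029,-.13),.064)
"
```

```text
ee_pos: [0.4577, -0.1199, 0.1647]
force: [0.7, 1.0, -0.1]
finger_gap: 0.449
ee_pos: [0.6263, -0.144, 0.1644]
force: [-0.2, -0.3, 0.2]
finger_gap: 0.449
units shift [-0.11 -0.03  5.02] turn [ 0.   -0.01  0.02] pos [ 0.6263 -0.144   0.1644] gap 0.449 F [-0.2 -0.3  0.2] t 98.6
```

```bash

python3 -m creep '[[[-0.1,-0.03,1],[0,0,0]],[[0,0,1],[0,0,0]],[[0,0,1],[0,0,0]],[[0,0,1],[0,0,0]],[[0,0,0.7],[0,0,0]],[[0,0,0.3],[0,0,0]],[[0,0,0],[0,0,0]]]' | egrep 'ee_pos|^force'
python3 -m creep '[[[0,0,0],[0,0,0]],[[0,0,0],[0,0,0]],[[0,0,0],[0,0,0]],[[0,0,0],[0,0,0]],[[0,0,0],[0,0,0]],[[0,0,0],[0,0,0]],[[0,0,-0.5],[0,0,0]],[[0,0,-1],[0,0,0]],[[0,0,-1],[0,0,0]],[[0,0,-1],[0,0,0]],[[0,0,-1],[0,0,0]],[[0,0,-0.5],[0,0,0]],[[0,0,0],[0,0,0]]]' 1 40
python3 -c "
from h import *
to(*w(-.139,.0075),.050)"
```

```text
ee_pos: [0.6273, -0.1445, 0.0639]
force: [0.9, 0.7, 0.6]
time: 100.27
ee_pos: [0.6301, -0.1447, 0.1677]
ee_rot: [-3.14, 0.004, -3.077]
force: [1.1, 0.1, -0.6]
finger_gap: 0.231
finger_force: 39.3
units shift [8.48 6.92 5.84] turn [-0.01  0.03  0.02] pos [ 0.6301 -0.1447  0.1677] gap 0.231 F [ 1.1  0.1 -0.6] t 100.3
```

```bash

python3 -m creep '[[[0.94,0,0],[0,0,0]],[[0.94,0,0],[0,0,0]],[[0.94,0,0],[0,0,0]],[[0.94,0,0],[0,0,0]],[[0.94,0,0],[0,0,0]],[[0.94,0,0],[0,0,0]],[[0.94,1,0],[0,0,0]],[[0.94,1,0],[0,0,0]],[[0.94,1,0],[0,0,0]],[[0,1,0],[0,0,0]],[[0,1,0],[0,0,0]],[[0,1,0],[0,0,0]],[[0,0.9,0],[0,0,0]],[[0,0,0],[0,0,0]],[[0,0,0],[0,0,0]]]' | egrep 'ee_pos|^force'
python3 -c "
from h import *
s=shot('side','s18.png')
for y in (.0665,.1265,.1865): print(fitknob([s],(-.139,y),.004,False))
to(*w(-.139,.0075),.050)"
```

```text
ee_pos: [0.4506, -0.0171, 0.1641]
force: [-0.3, 0.7, -0.5]
(array([-0.1362,  0.0708,  0.    ,  0.    ,  0.    ]), array([0.26]))
(array([-0.1356,  0.1301,  0.    ,  0.    ,  0.    ]), array([0.16]))
(array([-0.1364,  0.1907,  0.    ,  0.    ,  0.    ]), array([0.13]))
units shift [-0.08 -0.    5.71] turn [-0.   -0.01  0.03] pos [ 0.4507 -0.0177  0.1642] gap 0.231 F [-0.4 -0.7 -2.1] t 101.6
```

```bash

python3 -m creep '[[[-0.08,0,1],[0,0,0]],[[0,0,1],[0,0,0]],[[0,0,1],[0,0,0]],[[0,0,1],[0,0,0]],[[0,0,1],[0,0,0]],[[0,0,0.3],[0,0,0]],[[0,0,0.1],[0,0,0]],[[0,0,0.1],[0,0,0]],[[0,0,0],[0,0,0]]]' | egrep 'ee_pos|^force'
for i in 1 2 3 ; do python3 -m creep '[[[0,0,0.1],[0,0,0]],[[0,0,0],[0,0,0]]]' | egrep 'ee_pos|^force'; done
```

```text
ee_pos: [0.4532, -0.0179, 0.0554]
force: [-0.4, -0.0, -1.6]
ee_pos: [0.4532, -0.0177, 0.0532]
force: [0.2, -0.3, -1.1]
ee_pos: [0.4528, -0.0176, 0.0508]
force: [0.1, -0.8, -0.6]
ee_pos: [0.4535, -0.0181, 0.0498]
force: [-4.8, -3.5, 20.4]
```

```bash

python3 -m creep '[[[0,0,0],[0,0,0]],[[0,0,0],[0,0,0]],[[0,0,0],[0,0,0]],[[0,0,0],[0,0,0]],[[0,0,0],[0,0,0]],[[0,0,-1],[0,0,0]],[[0,0,-1],[0,0,0]],[[0,0,-1],[0,0,0]],[[0,0,-1],[0,0,0]],[[0,0,-1],[0,0,0]],[[0,0,-1],[0,0,0]],[[0,0,-1],[0,0,0]],[[0,0,-1],[0,0,0]],[[0,0,0],[0,0,0]],[[0,0,0],[0,0,0]],[[0,0,0],[0,0,0]]]' 0.1 | egrep 'ee_pos|^force|gap|time'
python3 -c "
from h import *
s=shot('side','s19.png');c=shot('scene','c19.png');wr=shot('wrist','w19.png');a=load('scene0.png')['img'].astype(int)
for y in (.0075,.0665,.1265,.1865): print(fitknob([s],(-.139,y),.004,False),fitknob([s],(-.139,y),.004))
print('wrist',fitknob([wr],(-.139,.0075),.004,False),fitknob([wr],(-.139,.0665),.004,False))
b=c['img'].astype(int); print('gauge region diff',np.abs(a-b)[285:325,322:370].mean(),'noise',np.abs(a-b)[300:320,220:260].mean())
for x in ((0,-.249),(0,-.244)): 
  u,v=proj(s,[[*w(*x),.05]])[0].astype(int); print('handle',u,v,s['img'][v,u-8:u+9].mean(1).round())
"
```

```text
time: 104.15
ee_pos: [0.4524, -0.0176, 0.2081]
force: [0.0, -0.3, 0.3]
finger_gap: 0.447
(array([-0.1369,  0.0111,  0.    ,  0.    ,  0.    ]), array([0.31])) (array([-0.1402,  0.0098,  0.0349,  0.0304,  0.0016]), array([0.3]))
(array([-0.1384,  0.0686,  0.    ,  0.    ,  0.    ]), array([0.28])) (array([-0.1397,  0.0673,  0.0164,  0.0028,  0.0008]), array([0.28]))
(array([-0.1372,  0.128 ,  0.    ,  0.    ,  0.    ]), array([0.16])) (array([-0.1377,  0.1272, -0.0158,  0.0179,  0.0002]), array([0.16]))
(array([-0.137 ,  0.1897,  0.    ,  0.    ,  0.    ]), array([0.13])) (array([-0.1392,  0.1862, -0.0102,  0.0115,  0.0021]), array([0.14]))
wrist (array([-0.1419,  0.0068,  0.    ,  0.    ,  0.    ]), array([0.19])) (array([-0.142 ,  0.0649,  0.    ,  0.    ,  0.    ]), array([0.19]))
gauge region diff 1.3276041666666667 noise 0.9120833333333334
handle 392 295 [118.  97.  98. 107. 114.  34.   7.  31.  21.  37.  21.  23.  32.  71.
 107. 105. 104.]
handle 391 294 [108.  97.  99. 102. 107. 104.  35.  27.  19.  22.  25.  33.  26.  37.
  74. 111. 108.]
```

All four pots are upright in the tray, the gauge is home and the carriage is out, so I'm handing in.

```bash
python3 -c "
from rig import env
print(env.hand_in())"
```

```text
the job is handed in; nothing more can be done
None
```

The job is handed in, with no verdict returned: my last checks showed all four pots upright in the checked tray, the carriage fully out and the gauge home, after holding the pointer within about 1 mm of the index for over 3 s.

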